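# Empty the yellow insert and park it for cleaning

## Robot

A 6-joint arm with a two-finger parallel gripper is mounted at the origin on the work surface. World frame = base frame: x ahead of the robot, y to its left, z up, the work surface at z = 0. Lengths are in m, angles in degrees, forces in N, time in s.
With the tool pointing down it reaches from about 0.25 to 0.725 m from the base axis. Payload 9.7 kg.
Tool frame: the origin (TCP) lies at the very end of the fingers, on their centre line; the grasp point (between the pads) lies grasp_offset behind it (grasp_offset is the distance from the TCP to the grasp point, in m); z points along the fingers, y is the line along which they close (so a half turn about z gives the same grasp; the last joint's range is limited). The gripper opens to 85 mm and grips with 20 to 120 N. Pads are 22 mm wide; open, the fingers measure 114 mm over their backs; the gripper's body (76 mm by 85 mm) begins 54 mm behind the grasp point. The pads swing forward as they close: fully open they stand 13 mm farther back than shut.
Start: joints at [-68.755, 4.979, 10.078, 95.1, 0, 90], TCP at [0.199, -0.513, 0.196] pointing down, gripper open.
Joint ranges: [-179.16, 179.16], [-48.56, 103.87], [-65.8, 70.77], [-126.05, 130.52], [-82.76, 87.17], [-180, 180]. Speed limits (degrees/s): [127.2, 127.2, 147.25, 180, 180, 180].

## Interface

Orientations are given as [roll, pitch, yaw] about the fixed x, y, z axes, in that order (R = Rz(yaw) Ry(pitch) Rx(roll)).
In Python, from workcell import get_obs, camera, calibration, job_done, recognise, cut_out, mark_of, grasp_offset gives the robot as it stands.
- The arm moves only by the tool servo_tool, never from a script. Its argument "moves" is a list of rows, each a list of 3 entries, a list of its own where there are three numbers: the turn, a rotation vector about the tool's x, y, z in degrees, then the shift along the tool's x, y, z in m, then the opening in per cent of the stroke, from 0 (shut) to 100 (fully open). In form: [[[ax, ay, az], [x, y, z], claw], ...]. A call has 1 to 12 rows; each row shifts and turns the commanded pose from where the row before left it, along the tool's axes as they then stand; what a row does not reach is not made up. A row lasts 1/10 s, in which the tool goes at most 50 mm and 8.59 degrees, less where a joint would pass 70% of its speed; a pose out of reach is approached as far as the arm can. A call is refused whole if a number of a shift passes 0.05 or a number of a turn 8.59, either way. A call with a gripper value outside its range is refused whole. The fingers move at their own pace and stop on an object; "force" is the grip in N (left out, the last holds). Time passes only in rows, so rows that do not move let the fingers close. It gives the time, the measured TCP pose, the force, the opening and the grip force at its end, in the units of the state.
- get_obs(): the state, without advancing time (a new reading comes with each control period).
- camera(name): name is "side" or "top"; returns (picture, depth): 480x640x3 uint8, red, green, blue; 480x640 float32, m along the optical axis (not along the pixel's ray), 0 where there is no reading.
- calibration(name): a dict with "camera_matrix" (3x3 intrinsics, pixels), "R" (3x3) and "t" (3): a world point X has camera coordinates R X + t. Camera axes: x right, y down, z forward; pixel columns grow to the right and rows downward; lengths in m; the calibration is good to about 2 mm. A picture is of the moment at which its call begins. calibration takes no time and is no camera call.
- job_done(): hands the job in; it is judged then, once.
Trained networks look in the newest picture that a camera, given by its name, has taken for a name from the list of things; names that differ only in an ending like _2 or _b are one class to them, and where a whole thing is asked for, a point or a joint stands for the part that bears it (a point fixed in the world has none). Each returns a list of dicts, best first, with "score" (0 to 1); they miss things now and then, are a little off and sometimes report something else, mostly with a low value. They report only what shows in the picture. A call takes as long as a camera call. They do not tell look-alikes from the thing itself.
- recognise(name, camera): "xyz" ([x, y, z] in m, in the coordinates of the camera as it stood for that picture, good to about 4 mm: the middle of the surface that is visible of it).
- cut_out(name, camera): "mask" (480x640 bool, what is visible of it).
- mark_of(name, camera): "xyz" ([x, y, z] in m, in the coordinates of the camera as it stood for that picture, good to about 4 mm: a listed point, or the origin of a listed thing).
The state is a dict: "time": time; "q": joint angles; "qd": joint speeds; "joint_efforts": joint torques, N m; "ee_pos": TCP position; "tcp_rot": TCP orientation; "wrist_force": force on the tool from outside, world axes, zero at the start; "torque": the same for the moment, N m; "opening": finger opening in m; "grasp_force": force on a finger pad.
Only numpy, scipy, OpenCV 4.12 (cv2) and the standard library are available. Lean on these libraries where they do the work, as an engineer would, in place of code of your own. Each camera call takes 0.05 s, during which the arm holds its last target. There are 200 camera calls.

## Task

Lift the yellow insert bin level and straight up out of the organiser frame, carry it over the green wooden-rimmed tray and tip it there, low and gently, until all three rollers lie in the tray. Then stand the empty insert upright near the middle of the white cleaning stand with a long side along the metal backstop, press it steadily against the backstop (a firm push of about 8 N for half a second, never a blow) so that it ends flush and square, and let go. Leave the other inserts and everything else alone.

Things in the scene. Friction and masses are not known exactly. Their poses are not given: they have to be found in the camera images.
- insert_yellow: yellow open-topped insert bin, 74 wide (x) x 140 long (y) x 62 high, walls 3, floor 3, 0.16 kg empty (varies). Origin: centre of its underside; z up, +y to its straight back wall (y 70), -y to its pouring side. Floor flat from y -30 to 70. Stands in one of the frame's three cells (which one varies), axes as the frame's, so its y is the frame's y
- insert_yellow_grip (a point): point in the insert's handle, a black upright fin 10 wide (x), 50 long (insert y -17 to 33), z 62 to 98 above the underside, on a 16 mm bridge that joins the side walls at rim height. Point: insert x 0, y 8, z 83; axes as the insert's. The fin can be pinched across its 10 mm with the gripper upright or leaning up to 45 degrees along the fin
- insert_yellow_lip (a point): middle of the insert's pouring lip (insert x 0, y -70, z 47): in place of a front wall a ramp rises at 48 degrees from the floor (y -30) to this lip. Tipping lowers the lip and must go to 65 or 75 degrees for the rollers to roll out. The opening between bridge and lip is 70 mm long
- insert_blue: blue insert of the same shape, with steel plates in it, in another cell; to be left alone
- insert_grey: grey insert of the same shape, with white caps in it, in another cell; to be left alone
- frame: fixed aluminium organiser frame, 251 (x) x 153 (y) x 50 high, floor 4 mm, walls 5 mm, with three cells 77 x 143 side by side along its x at -82, 0, +82 (an insert has 1.5 mm play on each side and stands 16 mm above the walls, fins apart). Origin: centre of its underside
- tray: fixed receiving tray with wooden rim and green floor: outside 200 (x) x 190 (y), rim 45 high and 12 thick, floor top 8 mm above its underside. Origin: centre of its underside. Tray and stand may change places
- stand: fixed cleaning stand: white slab 150 (x) x 190 (y) x 12 high; the insert stands on it between x -75 and the backstop's face at x = +60. Origin: centre of its underside
- backstop: fixed rigid aluminium rail on the stand's +x edge, same yaw: 10 thick (x), 190 long (y), top 45 above the table. Origin: centre of its underside, 65 mm along the stand's x; its flat face, looking to -x, is 5 mm from it. It does not give: a steady press of about 8 N against it squares the insert; touch down and approach slowly, at some 20 mm/s
- oil_bottle: clear bottle with orange label, 66 across, 170 high, at the left; bystander
- jar: amber jar, 64 across, 90 high, at the right; bystander
- wrench: steel wrench, 160 long, at the back; bystander
- roller0: copper-coloured roller with a yellow band, diameter 28, length 62 along its x, 60 g (hidden variation). Origin: its centre. All three start side by side on the yellow insert's floor, lying across it
- roller1: copper-coloured roller with a yellow band, diameter 28, length 62 along its x, 60 g (hidden variation). Origin: its centre. All three start side by side on the yellow insert's floor, lying across it
- roller2: copper-coloured roller with a yellow band, diameter 28, length 62 along its x, 60 g (hidden variation). Origin: its centre. All three start side by side on the yellow insert's floor, lying across it
Mind the look-alikes: they are no part of the job. What is shaped like the backstop but orange or red is not meant.

How it is judged:
By the outcome, as a careful person would: the job done as asked, in the order asked, and still so for the second after the job is handed in, with the robot touching nothing.
It also fails if it takes over 69 s, if anything falls off the work surface, if the arm or the gripper's body presses on something with over 40 N, if the wrist force passes 120 N, or if a joint passes its speed limit or range.

## Working session

There is one attempt and no reset: what is moved stays moved. The work goes in short steps, Python scripts to look and compute and a tool call to move; the robot and the scene stay as the last step left them, time stands still between calls to the robot, and variables do not carry over. Pictures are saved under pics/ and viewed, at most 10 in all, crops included, and the job is handed in when it is done.

Besides the shell and the picture viewer there is one more tool, called after "Emit:" by a JSON object that holds its "op" and its "data". servo_tool: Moves the arm, as the interface text tells. Its arguments: {"type":"object","properties":{"moves":{"type":"array"},"force":{"type":"number"}},"required":["moves"]}

```bash
mkdir -p pics; ls
cat > h.py <<'E'
import numpy as np, cv2
from workcell import *
def w(n,p):
    c=calibration(n); return np.array(c["R"]).T@(np.array(p)-np.array(c["t"]))
def cloud(n,d):
    c=calibration(n);K=np.array(c["camera_matrix"]);v,u=np.mgrid[:480,:640]
    P=np.stack([(u-K[0,2])/K[0,0]*d,(v-K[1,2])/K[1,1]*d,d],-1)
    W=(P-np.array(c["t"]))@np.array(c["R"]); W[d==0]=np.nan; return W
E
python3 - <<'E'
from h import *
ims=[]
for n in("top","side"):
    p,d=camera(n); np.savez(f"{n}0.npz",p=p,d=d); cv2.imwrite(f"pics/{n}0.png",p[...,::-1])
    for t in("insert_yellow","insert_yellow_grip","insert_yellow_lip","insert_blue","insert_grey","frame","tray","stand","backstop"):
        print(n,t,[(round(r["score"],2),w(n,r["xyz"]).round(4).tolist()) for r in mark_of(t,n)[:3]])
o=get_obs();print(o,grasp_offset() if callable(grasp_offset) else grasp_offset)
E
```

```text
pics
top insert_yellow [(0.79, [0.544, 0.2509, 0.003]), (0.26, [0.5508, 0.299, 0.0198])]
top insert_yellow_grip [(0.55, [0.5409, 0.2561, 0.0886])]
top insert_yellow_lip [(0.78, [0.5324, 0.1784, 0.0452])]
top insert_blue [(0.97, [0.6253, 0.2375, 0.002])]
top insert_grey [(0.68, [0.4605, 0.2593, 0.0077])]
top frame [(0.67, [0.5404, 0.2489, 0.0016])]
top tray [(0.87, [0.5816, -0.0181, -0.001])]
top stand [(0.65, [0.5649, -0.2861, 0.0034])]
top backstop [(0.88, [0.6293, -0.2918, 0.001]), (0.78, [0.1913, -0.3709, -0.0013]), (0.71, [0.3817, -0.5079, 0.0027])]
side insert_yellow [(0.88, [0.5488, 0.2478, 0.002])]
side insert_yellow_grip [(0.57, [0.5465, 0.2566, 0.0855])]
side insert_yellow_lip [(0.73, [0.5349, 0.1808, 0.055])]
side insert_blue [(0.75, [0.63, 0.2372, 0.0005])]
side insert_grey [(0.61, [0.4595, 0.2608, 0.0057])]
side frame [(0.83, [0.5465, 0.2518, -0.0036])]
side tray [(0.79, [0.5821, -0.0137, 0.0026])]
side stand [(0.73, [0.5676, -0.2817, -0.0031]), (0.73, [0.4627, 0.2591, 0.0018])]
side backstop [(0.55, [0.6291, -0.2942, 0.0014]), (0.51, [0.3827, -0.4996, -0.0012]), (0.47, [0.1952, -0.3696, 0.0034])]
{'time': 1.0, 'q': array([-6.87556464e+01,  4.97838382e+00,  1.00788775e+01,  9.51008101e+01,
       -1.84511054e-04,  9.00005508e+01]), 'qd': array([-0.00916142, -0.12210213,  0.06223914,  0.00628129,  0.04977701,
       -0.07088916]), 'joint_efforts': array([-5.76726070e-04, -5.20107329e+01,  4.64870095e+01,  1.53640100e-03,
       -4.65230005e-05, -5.96683492e-06]), 'ee_pos': array([ 0.19928581, -0.51261501,  0.19609504]), 'tcp_rot': array([-1.79999684e+02,  1.84514096e-04,  2.12438028e+01]), 'wrist_force': array([ 0.16766783, -0.25816208,  0.10184266]), 'torque': array([0.01191724, 0.01550686, 0.00645238]), 'grasp_force': 0.0, 'opening': 0.08537799096234588} 0.0187
```

View pics/top0.png

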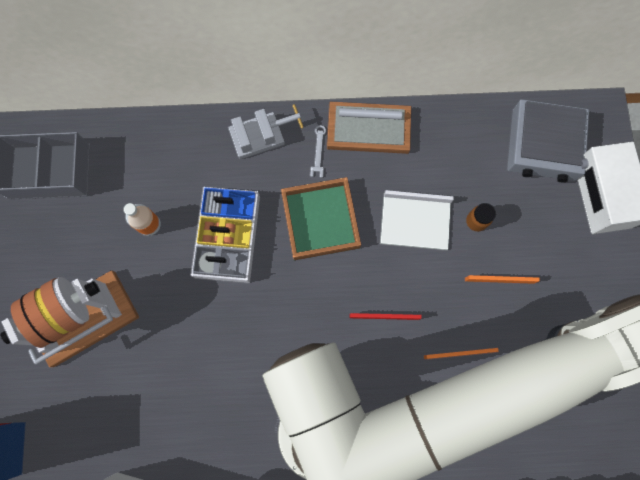

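View pics/side0.png

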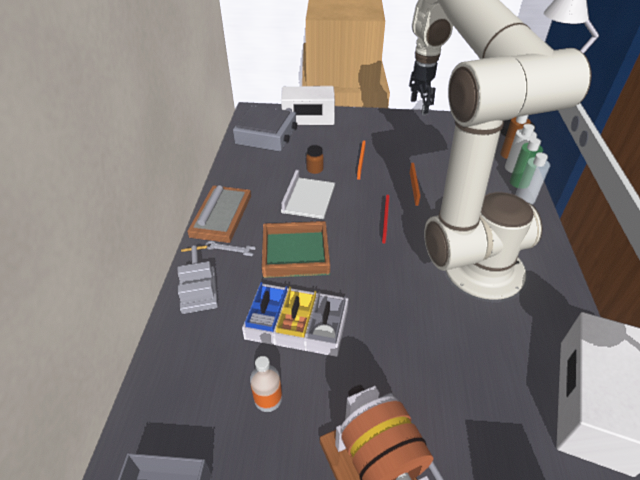

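The top view shows the yellow insert in the middle cell at about (226,232), with blue at (230,203) and grey at (222,263). The tray is at (320,218) and the stand at (416,220).

Backstop candidates in the top view:
- Aluminium rail at (420,196)
- Orange bars at (503,279) and (462,352)
- Red bar at (386,316)

The aluminium rail on the white stand's +x edge fits the description. Next I'll confirm it in a crop and fit the poses from depth.

Run:
```python
from h import *
from workcell import cut_out
D={n:np.load(n+"0.npz") for n in("top","side")}
a=D["top"]["p"][165:295,180:470]; cv2.imwrite("pics/crop.png",cv2.resize(a,None,fx=2.7,fy=2.7,interpolation=cv2.INTER_CUBIC)[...,::-1])
def rect(P):
    (c,s,an)=cv2.minAreaRect((P[:,:2]*1000).astype(np.float32)); return np.round(c,1),np.round(s,1),round(an,2)
for n in D:
    W=cloud(n,D[n]["d"])
    p=D[n]["p"].astype(int)
    for t,c,r,z0,z1 in(("frame",(.543,.25),.17,.03,.07),("tray",(.582,-.016),.16,.035,.06),("stand",(.566,-.285),.13,.005,.06),("backstop",(.629,-.293),.13,.035,.06)):
        m=(np.hypot(W[...,0]-c[0],W[...,1]-c[1])<r)&(W[...,2]>z0)&(W[...,2]<z1)
        print(n,t,m.sum(),rect(W[m]),np.nanmedian(W[m][:,2]).round(4))
    m=(np.hypot(W[...,0]-.543,W[...,1]-.25)<.16)&(p.max(-1)<70)&(W[...,2]>.085)
    for cx in(.46,.543,.628):
        k=m&(abs(W[...,0]-cx)<.035);Q=W[k]
        print(n,"fin",cx,k.sum(),np.nanmean(Q,0).round(4),np.nanmax(Q[:,2]).round(4),rect(Q))
```

```text
top frame 3214 (array([543.7, 248.8]), array([155.9, 253.6]), 82.23) 0.0497
top tray 1212 (array([579.8, -16.4]), array([203.2, 190.7]), 8.14) 0.044
top stand 3734 (array([ 567.7, -286. ]), array([250.1, 251.6]), 3.64) 0.0122
top backstop 313 (array([ 629.1, -294.3]), array([190.3,  14.7]), 82.16) 0.0443
top fin 0.46 78 [0.4613 0.2638 0.0997] 0.1106 (array([461.7, 266.4]), array([49.9,  9.3]), 85.6)
top fin 0.543 81 [0.542  0.2558 0.0997] 0.1096 (array([543. , 254.7]), array([48.9,  9.5]), 82.3)
top fin 0.628 79 [0.6233 0.2449 0.0982] 0.1087 (array([624.4, 244.5]), array([48.7, 10.6]), 82.12)
side frame 3535 (array([540.3, 207.1]), array([248.1, 252.7]), 82.33) 0.0489
side tray 874 (array([582. , -13.5]), array([200.4, 201. ]), 8.28) 0.0426
side stand 1588 (array([ 561. , -279.4]), array([232.5, 205.2]), 62.59) 0.0105
side backstop 134 (array([ 631.6, -289.6]), array([193.9,  12. ]), 82.4) 0.0425
side fin 0.46 78 [0.4648 0.2739 0.0983] 0.1043 (array([464.8, 271.8]), array([49.9,  9.6]), 83.2)
side fin 0.543 68 [0.5449 0.2638 0.0974] 0.1048 (array([544.8, 260.4]), array([49.9,  7.6]), 82.09)
side fin 0.628 75 [0.626  0.2509 0.0973] 0.104 (array([626.4, 248.7]), array([51.1,  9.3]), 83.09)
```

View pics/crop.png

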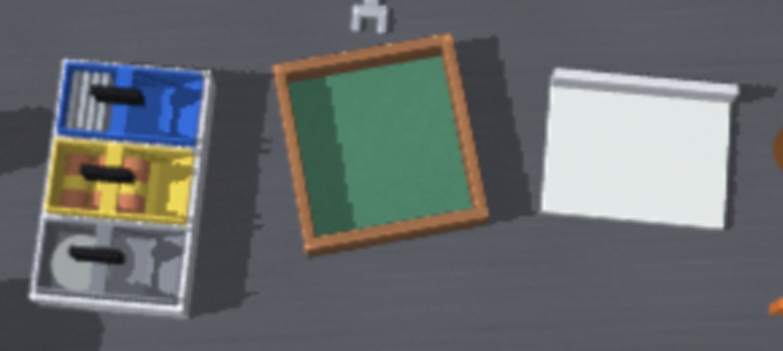

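Confirmed. The yellow insert holds the copper rollers and its lip faces right (-y). The aluminium rail on the white slab is the backstop. The frame yaw is about -7.8°, and the grip is at about (0.544, 0.257, 0.087). I'll turn and lean the tool first.

Emit:
{"op": "servo_tool", "data": {"moves": [[[0,0,-7.6],[0,0,-0.01],45],[[0,0,-7.6],[0,0,-0.01],45],[[0,0,-7.6],[0,0,-0.01],45],[[0,0,-7.6],[0,0,-0.01],45],[[0,0,-7.6],[0,0,-0.01],45],[[0,0,-7.6],[0,0,-0.01],45],[[0,0,-7.6],[0,0,0],45],[[0,0,-7.6],[0,0,0],45],[[0,-7,0],[0,0,0],45],[[0,-7,0],[0,0,0],45],[[0,-7,0],[0,0,0],45],[[0,-7,0],[0,0,0],45]], "force": 60}}

```text
time: 2.2
ee_pos: [0.1993, -0.5128, 0.2569]
tcp_rot: [179.9, 28.3, 82.0]
wrist_force: [0.1, -0.1, -0.4]
opening: 0.0385
grasp_force: 0.0
```

```bash
cat >> h.py <<'E'
from scipy.spatial.transform import Rotation as Ro
def to(grip,yaw,lean):
    """remaining tool-frame turn (deg) and shift of the TCP to bring the grasp point to grip; insert yaw, lean (+: body to insert +y)"""
    o=get_obs(); R0=Ro.from_euler('xyz',o["tcp_rot"],degrees=True)
    R1=Ro.from_euler('xyz',[180,0,yaw+90],degrees=True)*Ro.from_euler('y',-lean,degrees=True)
    T=np.array(grip)+R1.as_matrix()[:,2]*grasp_offset
    g=o["ee_pos"]-R0.as_matrix()[:,2]*grasp_offset
    print("t",round(o["time"],2),"grasp",g.round(4),"F",o["wrist_force"].round(1),"open",round(o["opening"],4),"gf",round(o["grasp_force"],1),"q",o["q"].round(0))
    print(" turn",(R0.inv()*R1).as_rotvec(degrees=True).round(2),"shift",R0.inv().apply(T-o["ee_pos"]).round(4),"shift after turn",R1.inv().apply(T-o["ee_pos"]).round(4))
E
python3 - <<'E'
from h import *
to((.544,.257,.22),-7.8,35)
to((.544,.257,.091),-7.8,35)
W=cloud("top",np.load("top0.npz")["d"]); 
def edges(c,yaw,hx,hy,z0,z1):
    k=(np.hypot(W[...,0]-c[0],W[...,1]-c[1])<.2)&(W[...,2]>z0)&(W[...,2]<z1)
    a=np.radians(yaw);P=(W[k][:,:2]-c)@np.array([[np.cos(a),-np.sin(a)],[np.sin(a),np.cos(a)]])
    return P
P=edges((.566,-.285),-6,0,0,.007,.02)
P=P[(abs(P[:,0])<.09)&(abs(P[:,1])<.11)]
b=np.arange(-.08,.081,.01)
for nm,i,j in(("x-edge",0,1),("y-edge",1,0)):
    for s in(1,-1):
        m=[];n=[]
        for lo in b:
            Q=P[(P[:,j]>=lo)&(P[:,j]<lo+.01)]
            if len(Q)>3 and abs(lo+.005)<.06: m.append(lo+.005);n.append((s*Q[:,i]).max()*s)
        f=np.polyfit(m,n,1);print(nm,s,"slope deg",np.degrees(np.arctan(f[0])).round(2),"off",f[1].round(4))
B=edges((.629,-.293),-6,0,0,.040,.055);B=B[(abs(B[:,0])<.03)&(abs(B[:,1])<.11)]
f=np.polyfit(B[:,1],B[:,0],1);print("backstop slope",np.degrees(np.arctan(f[0])),f,B.min(0),B.max(0))
E
```

```text
t 2.2 grasp [ 0.2005 -0.504   0.2734] F [ 0.1 -0.1 -0.4] open 0.0385 gf 0.0 q [-59. -19. -10.  76. -17.  36.]
 turn [-0.03 -6.67 -0.2 ] shift [ 0.7287  0.2344 -0.3331] shift after turn [ 0.6843  0.2371 -0.4153]
t 2.2 grasp [ 0.2005 -0.504   0.2734] F [ 0.1 -0.1 -0.4] open 0.0385 gf 0.0 q [-59. -19. -10.  76. -17.  36.]
 turn [-0.03 -6.67 -0.2 ] shift [ 0.7899  0.2342 -0.2196] shift after turn [ 0.7582  0.2371 -0.3097]
x-edge 1 slope deg 0.39 off 0.0629
x-edge -1 slope deg 3.39 off -0.08
y-edge 1 slope deg -0.96 off 0.098
y-edge -1 slope deg 3.34 off -0.0975
backstop slope 1.8986476521617814 [0.03314979 0.0004947 ] [-0.00841815 -0.09647902] [0.01027354 0.09388535]
```

Emit:
{"op": "servo_tool", "data": {"moves": [[[0,-6.7,-0.2],[0,0,0],45],[[0,0,0],[0.034,0.012,-0.021],45],[[0,0,0],[0.034,0.012,-0.021],45],[[0,0,0],[0.034,0.012,-0.021],45],[[0,0,0],[0.034,0.012,-0.021],45],[[0,0,0],[0.034,0.012,-0.021],45],[[0,0,0],[0.034,0.012,-0.021],45],[[0,0,0],[0.034,0.012,-0.021],45],[[0,0,0],[0.034,0.012,-0.021],45],[[0,0,0],[0.034,0.012,-0.021],45],[[0,0,0],[0.034,0.012,-0.021],45],[[0,0,0],[0.034,0.012,-0.021],45]]}}

```text
time: 3.4
ee_pos: [0.39, -0.0937, 0.2329]
tcp_rot: [-179.9, 34.7, 82.3]
wrist_force: [0.3, -0.6, 1.3]
opening: 0.0387
grasp_force: 0.0
```

Emit:
{"op": "servo_tool", "data": {"moves": [[[0,0,0],[0.034,0.012,-0.021],45],[[0,0,0],[0.034,0.012,-0.021],45],[[0,0,0],[0.034,0.012,-0.021],45],[[0,0,0],[0.034,0.012,-0.021],45],[[0,0,0],[0.034,0.012,-0.021],45],[[0,0,0],[0.034,0.012,-0.021],45],[[0,0,0],[0.034,0.012,-0.021],45],[[0,0,0],[0.034,0.012,-0.021],45],[[0,0,0],[0,0,0],45],[[0,0,0],[0,0,0],45]]}}

```text
time: 4.4
ee_pos: [0.5281, 0.2085, 0.2143]
tcp_rot: [-179.7, 34.8, 82.4]
wrist_force: [-0.4, 0.2, 0.5]
opening: 0.0384
grasp_force: 0.0
```

Run:
```python
from h import *
to((.544,.257,.22),-7.8,35)
to((.544,.257,.092),-7.8,35)
p,d=camera("side");cv2.imwrite("pics/s1.png",cv2.resize(p[180:380,180:460],None,fx=2.8,fy=2.8,interpolation=cv2.INTER_CUBIC)[...,::-1])
```

```text
t 4.4 grasp [0.5296 0.2191 0.2296] F [-0.4  0.2  0.5] open 0.0384 gf 0.0 q [ 35.  33.  39. 122. -25. 138.]
 turn [-0.13 -0.2   0.19] shift [ 0.0379  0.0093 -0.0147] shift after turn [ 0.0378  0.0092 -0.0148]
t 4.4 grasp [0.5296 0.2191 0.2296] F [-0.4  0.2  0.5] open 0.0384 gf 0.0 q [ 35.  33.  39. 122. -25. 138.]
 turn [-0.13 -0.2   0.19] shift [0.1109 0.0097 0.0904] shift after turn [0.1112 0.0092 0.09  ]
```

View pics/s1.png

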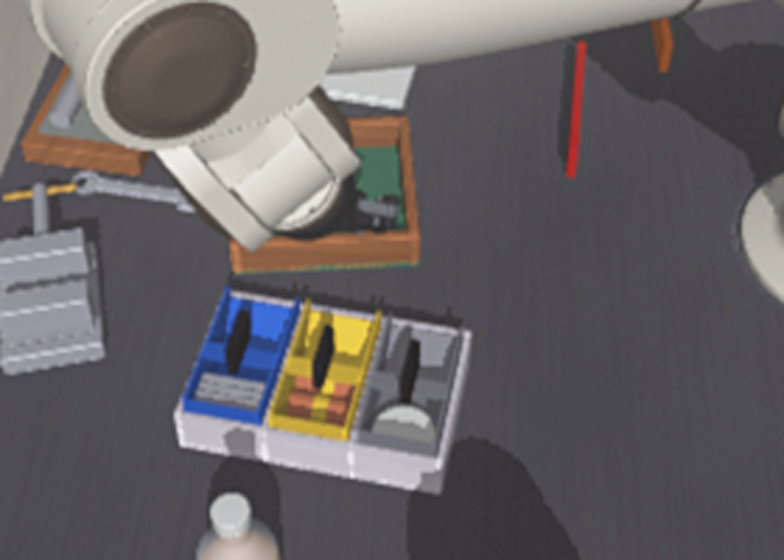

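Emit:
{"op": "servo_tool", "data": {"moves": [[[-0.1,-0.2,0.2],[0.019,0.0046,-0.0074],45],[[0,0,0],[0.019,0.0046,-0.0074],45],[[0,0,0],[0,0,0],45],[[0,0,0],[0.0115,0,0.0164],45],[[0,0,0],[0.0115,0,0.0164],45],[[0,0,0],[0.0115,0,0.0164],45],[[0,0,0],[0.0115,0,0.0164],45],[[0,0,0],[0,0,0],45],[[0,0,0],[0,0,0],45]]}}

```text
time: 5.35
ee_pos: [0.5422, 0.2448, 0.1282]
tcp_rot: [179.8, 34.9, 82.0]
wrist_force: [-0.3, -0.4, 0.5]
opening: 0.0384
grasp_force: 0.0
```

Run:
```python
from h import *
to((.544,.257,.092),-7.8,35)
```

```text
t 5.35 grasp [0.5437 0.2554 0.1436] F [-0.3 -0.4  0.5] open 0.0384 gf 0.0 q [ 37.  37.  36. 115. -24. 141.]
 turn [ 0.04 -0.14 -0.19] shift [ 0.0308 -0.      0.0414] shift after turn [0.0308 0.0001 0.0413]
```

Emit:
{"op": "servo_tool", "data": {"moves": [[[0,0,-0.2],[0.0051,0,0.0069],45],[[0,0,0],[0.0051,0,0.0069],45],[[0,0,0],[0.0051,0,0.0069],45],[[0,0,0],[0.0051,0,0.0069],45],[[0,0,0],[0.0051,0,0.0069],45],[[0,0,0],[0.0051,0,0.0069],45],[[0,0,0],[0,0,0],45],[[0,0,0],[0,0,0],25],[[0,0,0],[0,0,0],0],[[0,0,0],[0,0,0],0],[[0,0,0],[0,0,0],0],[[0,0,0],[0,0,0],0]], "force": 20}}

```text
time: 6.55
ee_pos: [0.543, 0.2475, 0.0752]
tcp_rot: [180.0, 34.9, 82.3]
wrist_force: [2.2, -0.1, 1.3]
opening: 0.0079
grasp_force: 19.9
```

Run:
```python
from h import *
to((.544,.257,.092),-7.8,35); print(get_obs()["torque"].round(2))
```

```text
t 6.55 grasp [0.5444 0.2581 0.0906] F [ 2.2 -0.1  1.3] open 0.0079 gf 19.9 q [ 37.  37.  31. 109. -24. 140.]
 turn [ 0.07 -0.13  0.05] shift [-0.0018 -0.0003 -0.0005] shift after turn [-0.0018 -0.0003 -0.0005]
[ 0.39 -0.38  0.24]
```

Emit:
{"op": "servo_tool", "data": {"moves": [[[0,0,0],[0,0,0],0],[[0,0,0],[0,0,0],0],[[0,0,0],[-0.0023,0,-0.0033],0],[[0,0,0],[-0.0023,0,-0.0033],0],[[0,0,0],[-0.0023,0,-0.0033],0],[[0,0,0],[-0.0023,0,-0.0033],0],[[0,0,0],[-0.0034,0,-0.0049],0],[[0,0,0],[-0.0034,0,-0.0049],0],[[0,0,0],[-0.0034,0,-0.0049],0]], "force": 90}}

```text
time: 7.45
ee_pos: [0.5427, 0.2474, 0.1095]
tcp_rot: [-180.0, 34.9, 82.3]
wrist_force: [0.6, -0.7, -2.9]
opening: 0.0017
grasp_force: 71.1
```

Run:
```python
from h import *
to((.544,.257,.20),-7.8,35); print(get_obs()["torque"].round(2))
```

```text
t 7.45 grasp [0.5442 0.258  0.1248] F [ 0.6 -0.7 -2.9] open 0.0017 gf 71.1 q [ 37.  37.  34. 113. -24. 140.]
 turn [ 0.03 -0.11  0.07] shift [-0.0439 -0.0001 -0.0611] shift after turn [-0.044 -0.    -0.061]
[ 0.89 -0.17 -0.01]
```

Emit:
{"op": "servo_tool", "data": {"moves": [[[0,0,0],[-0.0057,0,-0.0082],0],[[0,0,0],[-0.0057,0,-0.0082],0],[[0,0,0],[-0.0057,0,-0.0082],0],[[0,0,0],[-0.0057,0,-0.0082],0],[[0,0,0],[-0.0057,0,-0.0082],0],[[0,0,0],[-0.0057,0,-0.0082],0],[[0,0,0],[-0.0057,0,-0.0082],0],[[0,0,0],[-0.0057,0,-0.0082],0],[[0,0,0],[0,0,0],0]]}}

```text
time: 8.35
ee_pos: [0.543, 0.2477, 0.1903]
tcp_rot: [179.9, 34.8, 82.2]
wrist_force: [0.4, -0.2, -2.6]
opening: 0.0016
grasp_force: 69.2
```

Run:
```python
from h import *
to((.573,.0,.21),-7.8,35); print(get_obs()["torque"].round(2))
p,d=camera("side");cv2.imwrite("pics/s2.png",cv2.resize(p[180:380,180:460],None,fx=2.8,fy=2.8,interpolation=cv2.INTER_CUBIC)[...,::-1])
W=cloud("side",d); m=cut_out("insert_yellow","side")
if m: print(m[0]["score"],np.nanpercentile(W[m[0]["mask"]],[2,50,98],axis=0).round(3))
for t in("insert_yellow","insert_yellow_grip","insert_yellow_lip"): print(t,[w("side",r["xyz"]).round(3) for r in mark_of(t,"side")[:1]])
```

```text
t 8.35 grasp [0.5444 0.2583 0.2056] F [ 0.4 -0.2 -2.6] open 0.0016 gf 69.2 q [ 37.  39.  45. 123. -24. 140.]
 turn [ 0.09 -0.17  0.03] shift [-0.2094  0.063   0.1404] shift after turn [-0.209   0.0633  0.141 ]
[ 0.91 -0.14  0.05]
0.95 [[0.506 0.216 0.118]
 [0.544 0.326 0.162]
 [0.591 0.341 0.198]]
insert_yellow [array([0.547, 0.271, 0.113])]
insert_yellow_grip [array([0.549, 0.259, 0.197])]
insert_yellow_lip [array([0.539, 0.195, 0.149])]
```

View pics/s2.png

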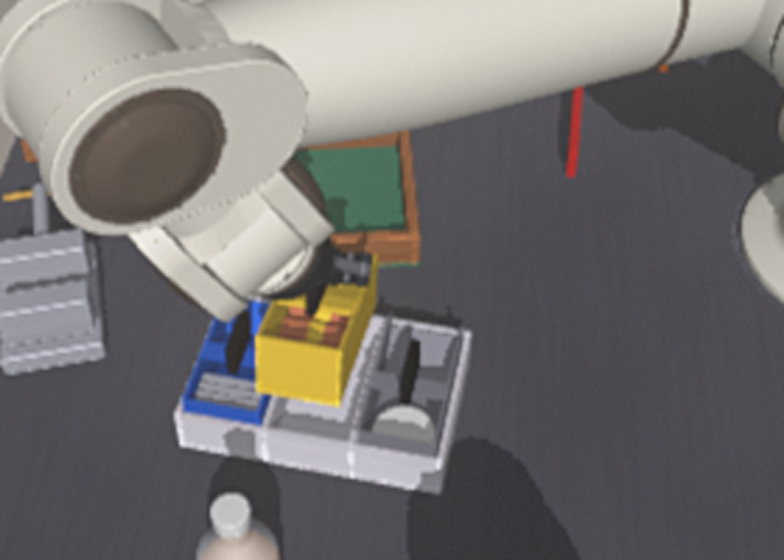

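```bash
cat >> h.py <<'E'
def tilt(n="side"):
    """fit the yellow insert's walls: plane normals by clustering"""
    p,d=camera(n); W=cloud(n,d); m=cut_out("insert_yellow",n)[0]["mask"]
    h=cv2.cvtColor(p,cv2.COLOR_RGB2HSV); m&=(h[...,1]>120)&(h[...,0]>20)&(h[...,0]<35)
    Q=W[m]; Q=Q[~np.isnan(Q).any(1)]; rng=np.random.default_rng(0); out=[]
    for _ in range(3):
        if len(Q)<60: break
        best=None
        for _ in range(800):
            a,b,c=Q[rng.choice(len(Q),3,False)]; k=np.cross(b-a,c-a); l=np.linalg.norm(k)
            if l<2e-4: continue
            i=abs((Q-a)@(k/l))<.0025
            if best is None or i.sum()>best.sum(): best=i
        S=Q[best]; mu=S.mean(0); nn=np.linalg.svd(S-mu)[2][2]; nn*=np.sign(nn[np.abs(nn).argmax()])
        print(" plane",best.sum(),"normal",nn.round(3),"c",mu.round(3),"lo",S.min(0).round(3),"hi",S.max(0).round(3)); Q=Q[~best]
E
python3 - <<'E'
from h import *
tilt("side"); tilt("top")
E
```

```text
plane 525 normal [0.132 0.969 0.208] c [0.555 0.332 0.16 ] lo [0.519 0.32  0.129] hi [0.591 0.344 0.189]
 plane 227 normal [ 0.991 -0.135 -0.006] c [0.511 0.276 0.15 ] lo [0.501 0.201 0.105] hi [0.523 0.344 0.187]
 plane 83 normal [-0.006 -0.199  0.98 ] c [0.543 0.278 0.176] lo [0.514 0.259 0.171] hi [0.589 0.325 0.186]
 plane 284 normal [ 0.992 -0.129 -0.013] c [0.508 0.266 0.152] lo [0.499 0.196 0.11 ] hi [0.518 0.331 0.189]
 plane 217 normal [0.074 0.617 0.784] c [0.542 0.211 0.13 ] lo [0.507 0.19  0.114] hi [0.573 0.232 0.147]
 plane 152 normal [ 0.99  -0.137  0.014] c [0.576 0.241 0.155] lo [0.569 0.188 0.122] hi [0.584 0.293 0.183]
```

The insert is out, but it sits about 11° lip-down in the pads. I'll grip harder and level it while carrying it over the tray.

Emit:
{"op": "servo_tool", "data": {"moves": [[[0,0,0],[-0.0095,0.0029,0.0064],0],[[0,0,0],[-0.019,0.0058,0.0128],0],[[0,0,0],[-0.019,0.0058,0.0128],0],[[0,0,0],[-0.019,0.0058,0.0128],0],[[0,-1.5,0],[-0.019,0.0058,0.0128],0],[[0,-1.5,0],[-0.019,0.0058,0.0128],0],[[0,-1.5,0],[-0.018,0.0058,0.014],0],[[0,-1.5,0],[-0.018,0.0058,0.014],0],[[0,-1.5,0],[-0.018,0.0058,0.014],0],[[0,-1.5,0],[-0.017,0.0058,0.015],0],[[0,-1.5,0],[-0.017,0.0058,0.015],0],[[0,0,0],[-0.0085,0.003,0.0075],0]], "force": 120}}

```text
time: 10.0
ee_pos: [0.5722, -0.0115, 0.1943]
tcp_rot: [-179.8, 45.5, 82.4]
wrist_force: [0.6, -0.3, -3.6]
opening: 0.0018
grasp_force: 68.5
```

Run:
```python
from h import *
to((.577,.0,.20),-7.8,35)
tilt("side")
```

```text
t 10.0 grasp [0.574  0.0017 0.2074] F [ 0.6 -0.3 -3.6] open 0.0018 gf 68.5 q [ 20.  26.  23. 112. -39. 126.]
 turn [-0.09 10.54  0.12] shift [0.0078 0.0032 0.0058] shift after turn [0.0066 0.0032 0.0071]
 plane 357 normal [0.123 0.989 0.087] c [0.586 0.07  0.153] lo [0.548 0.062 0.119] hi [0.622 0.078 0.246]
 plane 196 normal [ 0.991 -0.135  0.001] c [0.541 0.012 0.151] lo [ 0.531 -0.062  0.114] hi [0.551 0.078 0.182]
 plane 63 normal [ 0.993 -0.113 -0.033] c [0.615 0.028 0.161] lo [ 0.609 -0.018  0.123] hi [0.621 0.069 0.183]
```

Emit:
{"op": "servo_tool", "data": {"moves": [[[0,0,0],[0.007,0.001,0.007],0],[[0,0,0],[0.007,0.001,0.007],0],[[0,0,0],[0.007,0.001,0.007],0],[[0,0,0],[0.007,0.001,0.007],0],[[0,4.5,0],[0.001,0.001,0],0],[[0,4.5,0],[0.001,0.001,0],0],[[0,4.5,0],[0.001,0,0],0],[[0,4.5,0],[0.001,0,0],0],[[0,4.5,0],[0.001,0,0],0],[[0,4.5,0],[0.001,0,0],0],[[0,4.5,0],[0.001,0,0],0],[[0,4.5,0],[0.001,0,0],0]]}}

```text
time: 11.3
ee_pos: [0.579, -0.0038, 0.1515]
tcp_rot: [-180.0, 9.3, 82.3]
wrist_force: [0.1, -0.7, -4.4]
opening: 0.0018
grasp_force: 74.8
```

Run:
```python
from h import *
to((.579,-.005,.122),-7.8,-22.5)
tilt("side"); tilt("top")
print([w("side",r["xyz"]).round(3) for r in mark_of("insert_yellow_lip","side")[:1]],[w("top",r["xyz"]).round(3) for r in mark_of("insert_yellow_lip","top")[:1]])
```

```text
t 11.3 grasp [ 0.5794 -0.0009  0.1699] F [ 0.1 -0.7 -4.4] open 0.0018 gf 74.8 q [  5.  10.  10.  92.  -9. 102.]
 turn [-0.04 31.76  0.11] shift [0.0134 0.0002 0.0452] shift after turn [-0.0123  0.0001  0.0455]Traceback (most recent call last):
  File "<stdin>", line 3, in <module>
  File "h.py", line 20, in tilt
    p,d=camera(n); W=cloud(n,d); m=cut_out("insert_yellow",n)[0]["mask"]
                                   ~~~~~~~~~~~~~~~~~~~~~~~~~~^^^
IndexError: list index out of range
```

Emit:
{"op": "servo_tool", "data": {"moves": [[[0,0,0],[0.001,0,0.006],0],[[0,0,0],[0.001,0,0.006],0],[[0,0,0],[0.001,0,0.006],0],[[0,0,0],[0.001,0,0.006],0],[[0,0,0],[0,0,0],0]]}}

```text
time: 11.9
ee_pos: [0.5786, -0.0036, 0.1259]
tcp_rot: [-179.9, 9.4, 82.3]
wrist_force: [-0.3, 0.6, -2.8]
opening: 0.0016
grasp_force: 74.7
```

```bash
sed -i 's/m=cut_out("insert_yellow",n)\[0\]\["mask"\]/m=(np.hypot(W[...,0]-get_obs()["ee_pos"][0],W[...,1]-get_obs()["ee_pos"][1])<.14)\&(W[...,2]>.012)/' h.py
python3 - <<'E'
from h import *
to((.579,-.005,.122),-7.8,-22.5)
tilt("side"); tilt("top")
p,d=camera("side");cv2.imwrite("pics/s3.png",cv2.resize(p[180:340,200:400],None,fx=3.5,fy=3.5,interpolation=cv2.INTER_CUBIC)[...,::-1])
E
```

```text
t 11.9 grasp [ 0.579  -0.0006  0.1443] F [-0.3  0.6 -2.8] open 0.0016 gf 74.7 q [  5.  10.   8.  90.  -9. 103.]
 turn [-0.16 31.94  0.1 ] shift [0.0093 0.0007 0.0199] shift after turn [-0.0027  0.0006  0.0218]
 plane 368 normal [0.125 0.924 0.361] c [0.592 0.076 0.114] lo [0.555 0.06  0.083] hi [0.628 0.092 0.145]
 plane 198 normal [ 0.991 -0.133 -0.005] c [0.547 0.019 0.093] lo [ 0.537 -0.056  0.038] hi [0.558 0.087 0.143]
 plane 100 normal [ 0.992 -0.093 -0.085] c [0.616 0.003 0.105] lo [ 0.606 -0.063  0.064] hi [0.626 0.084 0.142]
 plane 159 normal [-0.001  0.45   0.893] c [ 0.58  -0.046  0.073] lo [ 0.536 -0.065  0.061] hi [ 0.612 -0.026  0.083]
 plane 79 normal [ 0.993 -0.115 -0.002] c [ 0.609 -0.041  0.091] lo [ 0.605 -0.07   0.058] hi [ 0.613 -0.019  0.114]
 plane 60 normal [0.014 0.421 0.907] c [ 0.566 -0.044  0.077] lo [ 0.535 -0.065  0.067] hi [ 0.604 -0.028  0.088]
```

View pics/s3.png

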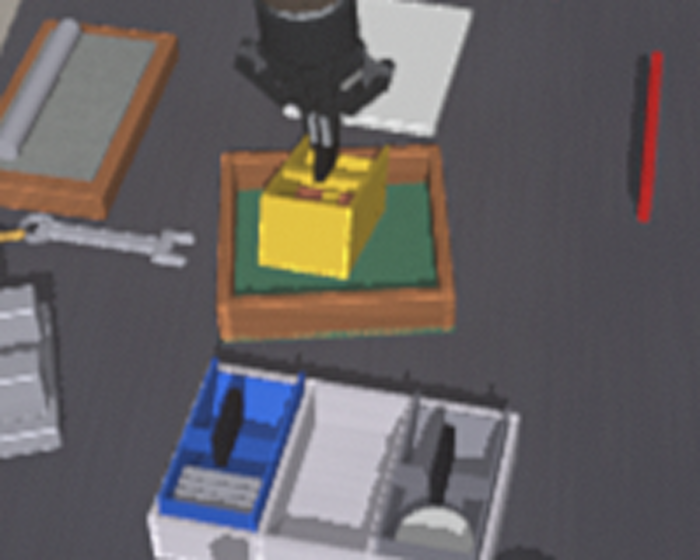

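Emit:
{"op": "servo_tool", "data": {"moves": [[[0,4,0],[0.001,0,0],0],[[0,4,0],[0.001,0,0],0],[[0,4,0],[0.001,0,0],0],[[0,4,0],[0.001,0,0],0],[[0,4,0],[0.001,0,0],0],[[0,4,0],[0.001,0,0],0],[[0,4,0],[0.001,0,0],0],[[0,4,0],[0.001,0,0],0],[[0,0,0],[0,0,0],0],[[0,0,0],[0,0,0],0]], "force": 120}}

```text
time: 13.05
ee_pos: [0.5803, 0.0031, 0.1282]
tcp_rot: [-180.0, -22.5, 82.2]
wrist_force: [-0.2, 0.4, -2.9]
opening: 0.0016
grasp_force: 72.6
```

Run:
```python
from h import *
to((.579,-.005,.122),-7.8,-22.5);print(get_obs()["torque"].round(2))
tilt("side"); tilt("top")
p,d=camera("side");np.savez("side4.npz",p=p,d=d);cv2.imwrite("pics/s4.png",cv2.resize(p[180:340,200:400],None,fx=3.5,fy=3.5,interpolation=cv2.INTER_CUBIC)[...,::-1])
```

```text
t 13.05 grasp [ 0.5793 -0.004   0.1455] F [-0.2  0.4 -2.9] open 0.0016 gf 72.6 q [-12.   8.   3.  87.  22.  86.]
 turn [-0.02  0.03  0.01] shift [-0.01   -0.0002  0.0213] shift after turn [-0.01   -0.0002  0.0213]
[-0.73  0.08 -0.04]
 plane 383 normal [0.125 0.819 0.561] c [0.591 0.072 0.135] lo [0.553 0.049 0.108] hi [0.629 0.095 0.161]
 plane 191 normal [ 0.991 -0.133  0.   ] c [0.548 0.024 0.098] lo [ 0.539 -0.043  0.032] hi [0.559 0.097 0.153]
 plane 91 normal [0.124 0.82  0.558] c [0.596 0.078 0.132] lo [0.56  0.058 0.111] hi [0.628 0.093 0.163]
 plane 319 normal [ 0.992 -0.125 -0.01 ] c [0.547 0.024 0.103] lo [ 0.538 -0.038  0.036] hi [0.558 0.091 0.161]
 plane 295 normal [0.102 0.805 0.585] c [0.59  0.069 0.138] lo [0.548 0.048 0.107] hi [0.628 0.092 0.166]
 plane 102 normal [ 0.987 -0.158  0.01 ] c [0.618 0.026 0.125] lo [ 0.61  -0.009  0.087] hi [0.625 0.059 0.162]
```

Emit:
{"op": "servo_tool", "data": {"moves": [[[0,4,0],[0.001,0,0],0],[[0,4,0],[0.001,0,0],0],[[0,4,0],[0.001,0,0],0],[[0,4,0],[0.001,0,0],0],[[0,4,0],[0.001,0,0],0],[[0,4,0],[0.001,0,0],0],[[0,4,0],[0.001,0,0],0],[[0,4,0],[0.001,0,0],0],[[0,0,0],[0,0,0],0],[[0,0,0],[0,0,0],0]], "force": 120}}

```text
time: 14.2
ee_pos: [0.5813, 0.0102, 0.1328]
tcp_rot: [-180.0, -54.5, 82.3]
wrist_force: [-0.4, -1.0, 0.2]
opening: -0.0
grasp_force: 0.0
```

Run:
```python
from h import *
to((.579,-.005,.122),-7.8,-54.5);print(get_obs()["torque"].round(2))
tilt("side"); tilt("top")
p,d=camera("side");np.savez("side4.npz",p=p,d=d);cv2.imwrite("pics/s4.png",cv2.resize(p[180:340,200:400],None,fx=3.5,fy=3.5,interpolation=cv2.INTER_CUBIC)[...,::-1])
```

```text
t 14.2 grasp [ 0.5793 -0.0049  0.1437] F [-0.4 -1.   0.2] open -0.0 gf 0.0 q [-24.  20.   5.  97.  51.  63.]
 turn [-0.1   0.02  0.03] shift [-0.0177 -0.0002  0.0125] shift after turn [-0.0178 -0.0002  0.0125]
[-0.75  0.13  0.05]
 plane 508 normal [ 0.782 -0.622 -0.035] c [0.585 0.052 0.068] lo [ 0.536 -0.007  0.014] hi [0.631 0.108 0.12 ]
 plane 297 normal [0.59  0.715 0.374] c [0.653 0.075 0.09 ] lo [0.622 0.042 0.058] hi [0.686 0.109 0.122]
 plane 106 normal [ 0.78  -0.625 -0.036] c [0.645 0.013 0.082] lo [ 0.593 -0.051  0.046] hi [0.685 0.066 0.114]
 plane 322 normal [ 0.787 -0.614 -0.056] c [0.581 0.047 0.072] lo [ 0.534 -0.013  0.013] hi [0.625 0.104 0.12 ]
 plane 173 normal [ 0.789 -0.613 -0.044] c [0.649 0.018 0.079] lo [ 0.615 -0.025  0.039] hi [0.678 0.055 0.118]
 plane 163 normal [-0.051 -0.005  0.999] c [0.617 0.028 0.051] lo [ 0.551 -0.043  0.046] hi [0.673 0.08  0.056]
```

View pics/s4.png

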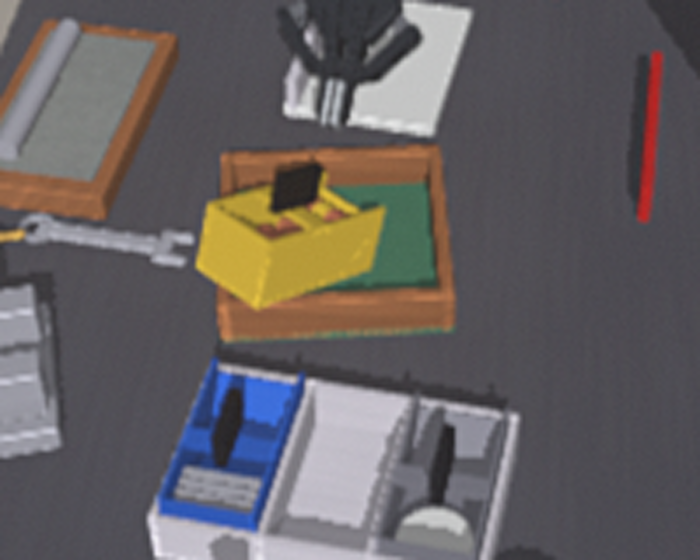

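The insert slid out of the over-squeezed pads. It now lies about 22° lip-down in the tray, with its back on the rim corner and the rollers still inside. I'll back off, measure it again and regrip at the recommended height with less force.

Emit:
{"op": "servo_tool", "data": {"moves": [[[0,0,0],[0,0,-0.02],0],[[0,0,0],[-0.02,0,-0.02],0],[[0,0,0],[-0.02,0,-0.02],0],[[0,0,0],[-0.03,0,-0.02],20],[[0,0,0],[-0.03,0,-0.02],40],[[0,-7.5,0],[0,0,0],40],[[0,-7.5,0],[0,0,0],40],[[0,-7.5,0],[0,0,0],40],[[0,-7.5,0],[0,0,0],40],[[0,-7.5,0],[0,0,0],40],[[0,-7,0],[0,0,0],40],[[0,0,0],[0,0,0],40]]}}

```text
time: 15.55
ee_pos: [0.5636, -0.1257, 0.1125]
tcp_rot: [179.7, -9.8, 82.5]
wrist_force: [-0.1, -0.4, 0.0]
opening: 0.0341
grasp_force: 0.0
```

Run:
```python
from h import *
to((.606,.014,.20),-38,-10)
for n in("side","top"):
    p,d=camera(n);W=cloud(n,d)
    m=(np.hypot(W[...,0]-.606,W[...,1]-.014)<.06)&(W[...,2]>.07)&(W[...,2]<.145)&(p.max(-1)<75)
    Q=W[m];mu=Q.mean(0);print(n,m.sum(),"fin mean",mu.round(4),"pc",np.linalg.svd(Q-mu)[2].round(3).tolist(),Q.min(0).round(3),Q.max(0).round(3))
    for t in("insert_yellow_grip","insert_yellow_lip","insert_yellow"): print(t,[w(n,r["xyz"]).round(3) for r in mark_of(t,n)[:1]])
    if n=="side": cv2.imwrite("pics/s5.png",np.hstack([cv2.resize(p[200:310,230:350],(480,440),interpolation=cv2.INTER_CUBIC)])[...,::-1])
    else: cv2.imwrite("pics/t5.png",cv2.resize(p[160:270,250:400],None,fx=4,fy=4,interpolation=cv2.INTER_CUBIC)[...,::-1])
```

```text
t 15.55 grasp [ 0.5631 -0.1289  0.1309] F [-0.1 -0.4  0. ] open 0.0341 gf 0.0 q [-18.   9.   5.  87.  10.  79.]
 turn [-4.95  0.07 30.09] shift [ 0.1565  0.0258 -0.0428] shift after turn [ 0.1493 -0.0526 -0.0438]
side 135 fin mean [0.605  0.0206 0.1174] pc [[0.59, 0.696, 0.41], [0.161, 0.395, -0.904], [-0.791, 0.599, 0.121]] [ 0.588 -0.004  0.094] [0.621 0.043 0.14 ]
insert_yellow_grip [array([0.61 , 0.012, 0.112])]
insert_yellow_lip [array([ 0.566, -0.031,  0.054])]
insert_yellow [array([0.619, 0.035, 0.034])]
top 116 fin mean [0.6017 0.0148 0.1222] pc [[-0.579, -0.692, -0.432], [-0.155, -0.427, 0.891], [-0.801, 0.583, 0.14]] [ 0.585 -0.008  0.089] [0.621 0.037 0.143]
insert_yellow_grip []
insert_yellow_lip [array([ 0.564, -0.034,  0.05 ])]
insert_yellow [array([0.614, 0.032, 0.034])]
```

View pics/t5.png

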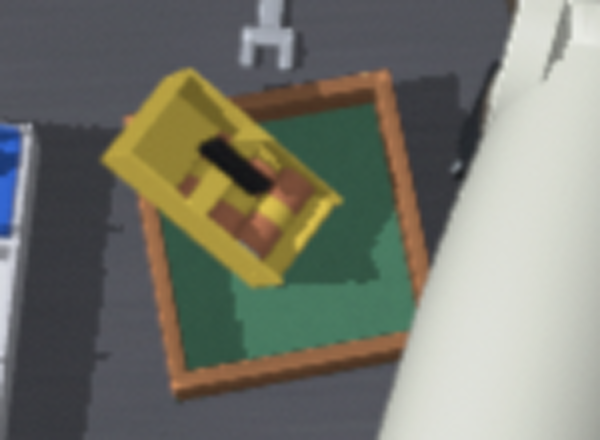

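Emit:
{"op": "servo_tool", "data": {"moves": [[[0,0,0],[0,0,-0.04],40],[[0,0,0],[0,0,-0.04],40],[[-1.2,0.6,7.7],[0,0,0],40],[[-1.2,0.6,7.7],[0,0,0],40],[[-1.2,0.6,7.7],[0,0,0],40],[[-1.2,0.6,7.7],[0,0,0],40],[[2.5,0,0],[0,0,0],40],[[0,0,0],[0,0,0],40]]}}

```text
time: 16.75
ee_pos: [0.5604, -0.1428, 0.1872]
tcp_rot: [-176.1, -12.2, 50.8]
wrist_force: [0.2, 0.1, -1.1]
opening: 0.0344
grasp_force: 0.0
```

Run:
```python
from h import *
to((.606,.015,.18),-39,-12)
```

```text
t 16.75 grasp [ 0.5589 -0.1467  0.2054] F [ 0.2  0.1 -1.1] open 0.0344 gf 0.0 q [-21.   8.  12.  94.  13. 107.]
 turn [-3.9  -0.19 -0.22] shift [ 0.1461 -0.0604  0.0619] shift after turn [ 0.1466 -0.0639  0.0572]
```

Emit:
{"op": "servo_tool", "data": {"moves": [[[-1.4,0,0],[0,0,0],40],[[0,0,0],[0.0183,-0.0077,0.0076],40],[[0,0,0],[0.0183,-0.0077,0.0076],40],[[0,0,0],[0.0183,-0.0077,0.0076],40],[[0,0,0],[0.0183,-0.0077,0.0076],40],[[0,0,0],[0.0183,-0.0077,0.0076],40],[[0,0,0],[0.0183,-0.0077,0.0076],40],[[0,0,0],[0.0183,-0.0077,0.0076],40],[[0,0,0],[0.0183,-0.0077,0.0076],40],[[0,0,0],[0,0,0],40],[[0,0,0],[0,0,0],40]]}}

```text
time: 17.85
ee_pos: [0.6086, 0.0191, 0.1622]
tcp_rot: [-177.6, -12.2, 50.9]
wrist_force: [0.1, -0.0, -0.1]
opening: 0.0341
grasp_force: 0.0
```

Run:
```python
from h import *
to((.606,.015,.117),-39,-12)
```

```text
t 17.85 grasp [0.6067 0.0155 0.1804] F [ 0.1 -0.  -0.1] open 0.0341 gf 0.0 q [ -4.   6.   7.  85.  11. 125.]
 turn [-2.35 -0.2  -0.08] shift [-0.0143  0.0031  0.0618] shift after turn [-0.0141  0.0005  0.0619]
```

Emit:
{"op": "servo_tool", "data": {"moves": [[[0,0,0],[-0.0018,0.0003,0.0078],40],[[0,0,0],[-0.0018,0.0003,0.0078],40],[[0,0,0],[-0.0018,0.0003,0.0078],40],[[0,0,0],[-0.0018,0.0003,0.0078],40],[[0,0,0],[-0.0018,0.0003,0.0078],40],[[0,0,0],[-0.0018,0.0003,0.0078],40],[[0,0,0],[-0.0018,0.0003,0.0078],40],[[0,0,0],[-0.0018,0.0003,0.0078],40],[[0,0,0],[0,0,0],40]]}}

```text
time: 18.75
ee_pos: [0.6074, 0.0185, 0.0965]
tcp_rot: [-177.5, -12.1, 50.8]
wrist_force: [0.1, 0.5, -0.2]
opening: 0.0343
grasp_force: 0.0
```

Emit:
{"op": "servo_tool", "data": {"moves": [[[0,0,0],[0,0,0],20],[[0,0,0],[0,0,0],0],[[0,0,0],[0,0,0],0],[[0,0,0],[0,0,0],0],[[0,0,0],[0,0,0],0],[[0,0,0],[0,0,0],0]], "force": 25}}

```text
time: 19.35
ee_pos: [0.6082, 0.0185, 0.0983]
tcp_rot: [-177.6, -12.2, 50.9]
wrist_force: [0.6, 0.6, 1.2]
opening: -0.0004
grasp_force: 0.8
```

Run:
```python
from h import *
to((.606,.015,.117),-39,-12)
tilt("side")
```

```text
t 19.35 grasp [0.6063 0.0149 0.1166] F [0.6 0.6 1.2] open -0.0004 gf 0.8 q [ -4.   6.  -0.  78.  11. 125.]
 turn [-2.38 -0.21 -0.14] shift [-0.0001  0.0004 -0.0004] shift after turn [-0.0001  0.0005 -0.0004]
 plane 515 normal [ 0.786 -0.617 -0.045] c [0.585 0.052 0.067] lo [ 0.536 -0.009  0.013] hi [0.631 0.109 0.12 ]
 plane 282 normal [0.597 0.696 0.399] c [0.652 0.077 0.09 ] lo [0.621 0.043 0.06 ] hi [0.686 0.105 0.121]
 plane 108 normal [ 0.787 -0.614 -0.057] c [0.646 0.015 0.082] lo [ 0.593 -0.052  0.046] hi [0.683 0.064 0.114]
```

Run:
```python
from h import *
p,d=camera("side");a=cv2.resize(p[190:300,235:335],(500,550),interpolation=cv2.INTER_CUBIC)
p,d=camera("top");print(p.shape);cv2.imwrite("pics/s6.png",a[...,::-1])
```

```text
(480, 640, 3)
```

View pics/s6.png

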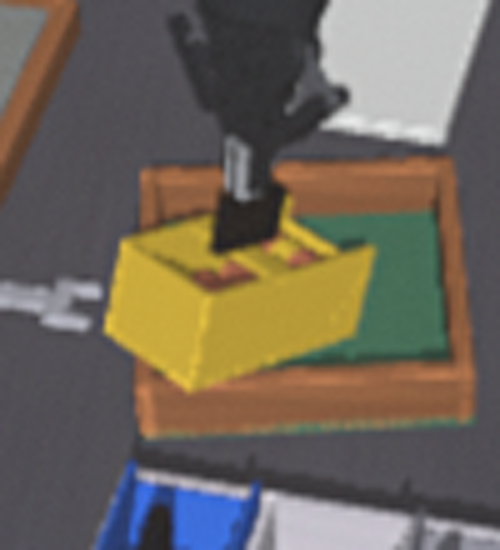

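```bash
cat > ins.py <<'E'
from h import *
X=np.array([.786,-.617,-.045]);Y=np.array([.597,.699,.393]);Y-=X*(X@Y);Y/=np.linalg.norm(Y);X/=np.linalg.norm(X);Z=np.cross(X,Y)
A=np.stack([X,Y,Z])
E
python3 - <<'E'
from ins import *
o=get_obs();g=None
for n in("side","top"):
    p,d=camera(n);W=cloud(n,d)
    # x centre from both yellow side walls
    h=cv2.cvtColor(p,cv2.COLOR_RGB2HSV);L=(W-np.array([.652,.076,.090]))@A.T+np.array([0,70,31])/1e3
    tc=(o["ee_pos"]-np.array([.652,.076,.090]))@A.T+np.array([0,70,31])/1e3
    y=(h[...,1]>120)&(h[...,0]>20)&(h[...,0]<35)&(np.abs(L[...,0])<.06)&(np.abs(L[...,1])<.09)&(L[...,2]>.0)&(L[...,2]<.075)
    Q=L[y]; print(n,"yellow",np.percentile(Q,[1,99],axis=0).round(4).tolist(),"TCP in insert",tc.round(4))
    k=(np.abs(L[...,0])<.03)&(np.abs(L[...,1]-.01)<.05)&(L[...,2]>.066)&(L[...,2]<.16)&(h[...,2]<90)
    Q=L[k]
    for z in np.arange(.066,.16,.008):
        S=Q[(Q[:,2]>=z)&(Q[:,2]<z+.008)]
        if len(S)>2: print("  z",z.round(3),len(S),"x",S[:,0].min().round(3),np.median(S[:,0]).round(3),S[:,0].max().round(3),"y",S[:,1].min().round(3),np.median(S[:,1]).round(3),S[:,1].max().round(3))
E
```

```text
side yellow [[-0.0405, -0.0677, 0.0016], [0.0366, 0.0741, 0.0642]] TCP in insert [0.0007 0.0068 0.0671]
  z 0.066 28 x -0.009 -0.005 0.001 y -0.014 0.012 0.036
  z 0.074 33 x -0.007 -0.005 0.003 y -0.01 0.018 0.036
  z 0.082 33 x -0.007 -0.005 0.006 y -0.015 0.017 0.036
  z 0.09 35 x -0.008 -0.004 0.005 y -0.013 0.016 0.037
  z 0.098 7 x -0.01 -0.003 0.006 y -0.009 0.014 0.031
  z 0.106 9 x -0.015 -0.012 0.015 y 0.013 0.024 0.026
  z 0.114 13 x -0.015 -0.012 0.015 y 0.015 0.026 0.028
  z 0.122 12 x -0.016 -0.012 -0.009 y 0.013 0.024 0.03
  z 0.13 7 x -0.015 -0.013 -0.009 y 0.021 0.03 0.032
  z 0.138 34 x -0.029 -0.0 0.029 y 0.015 0.037 0.041
  z 0.146 46 x -0.03 -0.003 0.029 y 0.014 0.037 0.043
  z 0.154 20 x -0.027 -0.01 0.028 y 0.017 0.039 0.045
top yellow [[-0.0386, -0.014, 0.0002], [0.0351, 0.0693, 0.0682]] TCP in insert [0.0007 0.0068 0.0671]
  z 0.066 3 x -0.006 -0.005 -0.004 y 0.023 0.024 0.03
  z 0.074 6 x -0.005 -0.004 -0.0 y 0.026 0.03 0.033
  z 0.09 5 x -0.007 -0.004 -0.002 y 0.027 0.03 0.032
```

Emit:
{"op": "servo_tool", "data": {"moves": [[[0,0,0],[0,0,-0.02],0],[[0,0,0],[0,0,-0.03],0],[[0,0,0],[0,0,-0.03],0],[[0,0,0],[0,0,-0.03],0],[[0,0,0],[0,0,0],0]]}}

```text
time: 20.1
ee_pos: [0.5981, -0.0032, 0.2098]
tcp_rot: [-177.9, -12.4, 50.9]
wrist_force: [0.3, 0.1, -0.3]
opening: 0.0001
grasp_force: 0.0
```

```bash
cat >> h.py <<'E'
def fingers():
    o=get_obs();R=Ro.from_euler('xyz',o["tcp_rot"],degrees=True)
    p,d=camera("side");W=cloud("side",d);L=(W-o["ee_pos"])@R.as_matrix()
    k=(np.abs(L[...,0])<.03)&(np.abs(L[...,1])<.07)&(L[...,2]>-.12)&(L[...,2]<.03)
    Q=L[k];col=p[k]
    for z in np.arange(-.1,.03,.008):
        i=(Q[:,2]>=z)&(Q[:,2]<z+.008);S=Q[i]
        if len(S): print("  tz",z.round(3),len(S),"x",S[:,0].min().round(3),S[:,0].max().round(3),"y",S[:,1].min().round(3),S[:,1].max().round(3),"rgb",np.median(col[i],0))
    c=calibration("side");X=np.array(c["R"])@o["ee_pos"]+np.array(c["t"]);u=np.array(c["camera_matrix"])@X;u=(u/u[2])[:2];print("TCP pixel",u.round(1),"open",o["opening"],o["ee_pos"])
    return p,u
E
python3 - <<'E'
from h import *
p,u=fingers();x,y=u.astype(int)
cv2.imwrite("pics/s7.png",cv2.resize(cv2.circle(p.copy(),(x,y),1,(255,0,0),-1)[y-70:y+70,x-60:x+60],None,fx=4,fy=4,interpolation=cv2.INTER_NEAREST)[...,::-1])
E
```

```text
tz -0.1 62 x -0.014 0.021 y -0.046 0.045 rgb [51. 51. 55.]
  tz -0.092 68 x -0.01 0.02 y -0.038 0.038 rgb [51.5 52.  56. ]
  tz -0.084 46 x -0.01 0.018 y -0.034 0.034 rgb [52. 53. 56.]
  tz -0.076 22 x 0.006 0.016 y -0.014 0.013 rgb [80.  81.5 84.5]
  tz -0.068 26 x -0.004 0.016 y -0.015 0.012 rgb [77.  78.5 82. ]
  tz -0.06 29 x -0.002 0.017 y -0.015 0.012 rgb [94. 95. 99.]
  tz -0.052 25 x -0.003 0.017 y -0.017 0.006 rgb [85. 86. 91.]
  tz -0.044 19 x -0.005 0.017 y -0.014 0.006 rgb [117. 119. 123.]
  tz -0.036 6 x -0.006 0.013 y -0.009 -0.003 rgb [133.  133.  138.5]
TCP pixel [285.9 203.6] open 0.0001285171662149956 [ 0.59811994 -0.00322988  0.20980932]
```

View pics/s7.png

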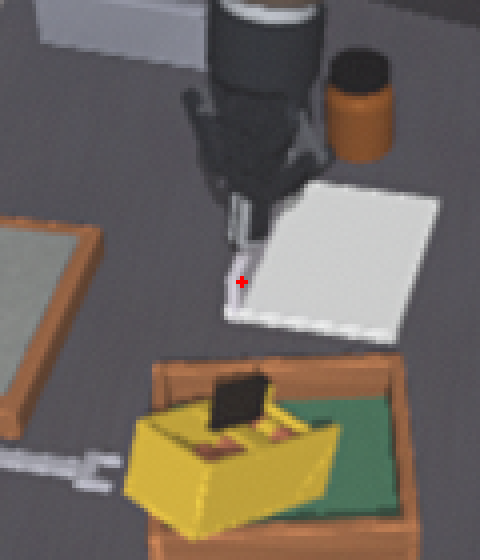

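Run:
```python
from h import *
for f,ee,rot in(("side4.npz",[.5813,.0102,.1328],[-180,-54.5,82.3]),("side0.npz",[.19929,-.5126,.1961],[-180,0,21.24])):
    D=np.load(f);R=Ro.from_euler('xyz',rot,degrees=True).as_matrix();W=cloud("side",D["d"]);L=(W-np.array(ee))@R
    k=(np.abs(L[...,0])<.045)&(np.abs(L[...,1])<.075)&(L[...,2]>-.10)&(L[...,2]<.03)&(W[...,2]>.125)
    Q=L[k];c=D["p"][k]
    print(f)
    for z in np.arange(-.1,.03,.008):
        i=(Q[:,2]>=z)&(Q[:,2]<z+.008);S=Q[i]
        if len(S): print("  tz",z.round(3),len(S),"x",S[:,0].min().round(3),S[:,0].max().round(3),"y",S[:,1].min().round(3),S[:,1].max().round(3),np.median(c[i],0))
```

```text
side4.npz
  tz -0.1 78 x -0.011 0.022 y -0.046 0.047 [55. 56. 60.]
  tz -0.092 66 x -0.01 0.018 y -0.038 0.041 [57. 57. 62.]
  tz -0.084 71 x -0.007 0.019 y -0.03 0.035 [55. 55. 59.]
  tz -0.076 39 x -0.007 0.018 y -0.018 0.024 [65. 66. 69.]
  tz -0.068 28 x 0.002 0.018 y -0.012 0.015 [108.5 110.  113.5]
  tz -0.06 24 x -0.003 0.017 y -0.012 0.014 [121.5 123.5 128.5]
  tz -0.052 28 x -0.003 0.019 y -0.011 0.016 [102.  102.5 106. ]
  tz -0.044 26 x -0.008 0.018 y -0.012 0.014 [130.  132.  136.5]
  tz -0.036 14 x -0.005 0.02 y -0.005 0.009 [100.5 101.  104. ]
  tz -0.004 1 x -0.007 -0.007 y 0.011 0.011 [43. 39. 39.]
  tz 0.004 10 x -0.004 0.008 y 0.015 0.028 [43.5 39.  37.5]
  tz 0.012 14 x 0.004 0.017 y 0.022 0.038 [44.5 40.5 37.5]
  tz 0.02 11 x 0.01 0.017 y 0.025 0.036 [46. 41. 40.]
side0.npz
  tz -0.1 31 x -0.006 0.019 y -0.074 0.068 [52. 51. 58.]
  tz -0.092 23 x -0.005 0.019 y -0.058 0.065 [46. 47. 50.]
  tz -0.084 26 x -0.006 0.018 y -0.063 0.045 [48.5 49.5 52. ]
  tz -0.076 29 x -0.006 0.016 y -0.063 0.047 [45. 46. 50.]
  tz -0.068 30 x -0.006 0.017 y -0.063 0.053 [50.  51.5 55. ]
  tz -0.06 26 x -0.008 0.016 y -0.058 0.044 [75.  75.5 80. ]
  tz -0.052 15 x -0.006 0.016 y -0.052 0.045 [106. 106. 113.]
```

Measured in all three poses, the real fingertips sit about 32 mm short of the reported TCP and 6 mm toward tool +x. The first grip only caught the fin's top edge, which explains the slip. I'll correct the tool model and regrip properly.

```bash
cat >> h.py <<'E'
G=np.array([.006,0,-.051])  # true grasp point in the reported tool frame
def to(grip,yaw,lean,roll=0):
    o=get_obs(); R0=Ro.from_euler('xyz',o["tcp_rot"],degrees=True)
    R1=Ro.from_euler('xyz',[180,0,yaw+90],degrees=True)*Ro.from_euler('y',-lean,degrees=True)*Ro.from_euler('x',roll,degrees=True)
    g=o["ee_pos"]+R0.apply(G); T=np.array(grip)-R1.apply(G)
    print("t",round(o["time"],2),"grasp",g.round(4),"F",o["wrist_force"].round(1),"open",round(o["opening"],4),"gf",round(o["grasp_force"],1),"q",o["q"].round(0))
    print(" turn",(R0.inv()*R1).as_rotvec(degrees=True).round(2),"shift of grasp now",R0.inv().apply(np.array(grip)-g).round(4),"TCP shift after turn",R1.inv().apply(T-o["ee_pos"]).round(4))
E
python3 - <<'E'
from h import *
to((.606,.015,.117),-39,-12,2.5)
E
```

```text
t 20.15 grasp [ 0.5962 -0.0081  0.2585] F [ 0.3 -0.7 -0.1] open 0.0001 gf 0.0 q [ -6.   6.  11.  91.  12. 123.]
 turn [ 0.27 -0.29 -0.13] shift of grasp now [-0.0066 -0.0013  0.1435] TCP shift after turn [-0.0061 -0.0008  0.1435]
```

Emit:
{"op": "servo_tool", "data": {"moves": [[[0.3,-0.3,-0.1],[-0.006,-0.001,0],40],[[0,0,0],[0,0,0],40],[[0,0,0],[0,0,0.018],40],[[0,0,0],[0,0,0.018],40],[[0,0,0],[0,0,0.018],40],[[0,0,0],[0,0,0.018],40],[[0,0,0],[0,0,0.018],40],[[0,0,0],[0,0,0.018],40],[[0,0,0],[0,0,0.012],40],[[0,0,0],[0,0,0.012],40],[[0,0,0],[0,0,0.006],40],[[0,0,0],[0,0,0],40]]}}

```text
time: 21.35
ee_pos: [0.605, 0.0199, 0.0684]
tcp_rot: [-177.2, -11.8, 51.0]
wrist_force: [-0.9, 0.4, 0.8]
opening: 0.0343
grasp_force: 0.0
```

Run:
```python
from h import *
to((.606,.015,.117),-39,-12,2.5)
```

```text
t 21.35 grasp [0.604  0.0148 0.1195] F [-0.9  0.4  0.8] open 0.0343 gf 0.0 q [ -4.   7.  -3.  76.  11. 125.]
 turn [-0.26  0.15 -0.05] shift of grasp now [0.0009 0.0016 0.0027] TCP shift after turn [0.001  0.0018 0.0027]
```

Good. I'll make the last correction and close with light force.

Emit:
{"op": "servo_tool", "data": {"moves": [[[0,0,0],[0.001,0.0017,0.0025],40],[[0,0,0],[0,0,0],40],[[0,0,0],[0,0,0],20],[[0,0,0],[0,0,0],0],[[0,0,0],[0,0,0],0],[[0,0,0],[0,0,0],0],[[0,0,0],[0,0,0],0],[[0,0,0],[0,0,0],0]], "force": 30}}

```text
time: 22.15
ee_pos: [0.6076, 0.0199, 0.0672]
tcp_rot: [-177.3, -11.9, 51.0]
wrist_force: [-0.7, 0.5, 2.4]
opening: 0.0094
grasp_force: 35.4
```

Emit:
{"op": "servo_tool", "data": {"moves": [[[0,0,0],[0,0,0],0],[[0,0,0],[0,0,0],0]], "force": 70}}

```text
time: 22.35
ee_pos: [0.6076, 0.0199, 0.0672]
tcp_rot: [-177.3, -11.9, 51.0]
wrist_force: [-1.7, 0.4, 2.6]
opening: 0.0088
grasp_force: 69.7
```

Run:
```python
from h import *
to((.606,.015,.117),-39,-12,2.5)
tilt("side")
```

```text
t 22.35 grasp [0.6066 0.0148 0.1183] F [-1.7  0.4  2.6] open 0.0088 gf 69.7 q [ -4.   7.  -3.  75.  11. 125.]
 turn [-0.19  0.09 -0.04] shift of grasp now [-0.0005 -0.0005  0.0013] TCP shift after turn [-0.0004 -0.0003  0.0013]
 plane 482 normal [ 0.776 -0.628 -0.046] c [0.587 0.053 0.068] lo [ 0.539 -0.006  0.016] hi [0.633 0.108 0.119]
 plane 287 normal [0.585 0.712 0.387] c [0.653 0.076 0.091] lo [0.618 0.044 0.06 ] hi [0.685 0.107 0.12 ]
 plane 95 normal [ 0.785 -0.619  0.018] c [0.645 0.012 0.078] lo [ 0.593 -0.054  0.045] hi [0.684 0.062 0.111]
```

Emit:
{"op": "servo_tool", "data": {"moves": [[[0,0,0],[0.001,0,-0.005],0],[[0,0,0],[0.002,0,-0.01],0],[[0,0,0],[0.002,0,-0.01],0],[[0,0,0],[0.002,0,-0.01],0],[[0,0,0],[0.002,0,-0.01],0],[[0,0,0],[0.002,0,-0.01],0],[[0,0,0],[0.002,0,-0.01],0],[[0,0,0],[0,0,0],0]]}}

```text
time: 23.2
ee_pos: [0.6103, 0.0174, 0.1352]
tcp_rot: [-177.4, -12.0, 51.0]
wrist_force: [-0.2, -0.1, -3.0]
opening: 0.0089
grasp_force: 69.0
```

Run:
```python
from h import *
to((.579,-.005,.175),-8,-12)
tilt("side")
```

```text
t 23.2 grasp [0.6092 0.0123 0.1863] F [-0.2 -0.1 -3. ] open 0.0089 gf 69.0 q [ -4.   7.   4.  83.  11. 125.]
 turn [  3.92  -0.67 -30.32] shift of grasp now [-0.0341 -0.0124  0.0049] TCP shift after turn [-0.0237 -0.0279  0.0066]
 plane 565 normal [ 0.785 -0.618 -0.055] c [0.588 0.049 0.136] lo [ 0.541 -0.01   0.081] hi [0.634 0.107 0.187]
 plane 325 normal [0.598 0.711 0.369] c [0.656 0.073 0.158] lo [0.619 0.042 0.126] hi [0.688 0.105 0.189]
 plane 120 normal [ 0.777 -0.63  -0.017] c [0.648 0.008 0.15 ] lo [ 0.597 -0.056  0.115] hi [0.689 0.058 0.183]
```

Emit:
{"op": "servo_tool", "data": {"moves": [[[1,-0.15,-7.6],[0,0,0],0],[[1,-0.15,-7.6],[0,0,0],0],[[1,-0.15,-7.6],[0,0,0],0],[[1,-0.15,-7.6],[0,0,0],0],[[0,0,0],[-0.008,-0.0093,0.0022],0],[[0,0,0],[-0.008,-0.0093,0.0022],0],[[0,0,0],[-0.008,-0.0093,0.0022],0],[[0,0,0],[-0.002,0,0.009],0],[[0,0,0],[-0.002,0,0.009],0],[[0,0,0],[-0.002,0,0.009],0],[[0,0,0],[-0.002,0,0.009],0],[[0,0,0],[0,0,0],0]]}}

```text
time: 24.45
ee_pos: [0.5779, -0.0006, 0.0829]
tcp_rot: [-179.6, -12.1, 82.0]
wrist_force: [-0.7, -0.2, -3.5]
opening: 0.0087
grasp_force: 69.1
```

Emit:
{"op": "servo_tool", "data": {"moves": [[[0,4,0],[0.0036,0,0.0003],0],[[0,4,0],[0.0036,0,0.0003],0],[[0,4,0],[0.0036,0,0.0003],0],[[0,4,0],[0.0036,0,0.0003],0],[[0,4,0],[0.0036,0,0.0003],0],[[0,4,0],[0.0036,0,0.0003],0],[[0,0,0],[0,0,0],0]]}}

```text
time: 25.15
ee_pos: [0.5813, 0.0186, 0.0902]
tcp_rot: [-179.6, -36.1, 81.8]
wrist_force: [-0.3, -0.8, -3.6]
opening: 0.0082
grasp_force: 69.2
```

Run:
```python
from h import *
to((.579,-.005,.12),-8,-61)
tilt("side")
for n in("side","top"): print([w(n,r["xyz"]).round(3) for r in mark_of("insert_yellow_lip",n)[:1]] if camera(n) else 0)
```

```text
t 25.15 grasp [ 0.578  -0.0064  0.1349] F [-0.3 -0.8 -3.6] open 0.0082 gf 69.2 q [-17.  12.  -1.  84.  36.  79.]
 turn [-0.21 24.89 -0.22] shift of grasp now [-0.0076  0.0009  0.013 ] TCP shift after turn [0.0086 0.001  0.0158]
 plane 397 normal [0.109 0.687 0.718] c [0.591 0.074 0.137] lo [0.552 0.047 0.116] hi [0.63  0.101 0.16 ]
 plane 192 normal [ 0.99  -0.142 -0.006] c [0.548 0.036 0.092] lo [ 0.539 -0.035  0.023] hi [0.561 0.103 0.152]
 plane 84 normal [0.095 0.681 0.726] c [0.594 0.077 0.139] lo [0.558 0.054 0.119] hi [0.627 0.099 0.161]
[array([ 0.575, -0.032,  0.049])]
[array([ 0.571, -0.04 ,  0.046])]
```

Emit:
{"op": "servo_tool", "data": {"moves": [[[0,2.6,0],[0.0014,0,0.001],0],[[0,2.6,0],[0.0014,0,0.001],0],[[0,2.6,0],[0.0014,0,0.001],0],[[0,2.6,0],[0.0014,0,0.001],0],[[0,2.6,0],[0.0014,0,0.001],0],[[0,2.6,0],[0.0014,0,0.001],0],[[0,2.6,0],[0.0014,0,0.001],0],[[0,2.6,0],[0.0014,0,0.001],0],[[0,2.6,0],[0.0014,0,0.001],0],[[0,2.6,0],[0.0014,0,0.001],0],[[0,0,0],[0,0,0],0],[[0,0,0],[0,0,0],0]]}}

```text
time: 26.6
ee_pos: [0.584, 0.0362, 0.0951]
tcp_rot: [-179.6, -62.0, 81.8]
wrist_force: [0.5, -0.5, -1.6]
opening: 0.009
grasp_force: 69.6
```

Run:
```python
from h import *
to((.579,-.005,.12),-8,-61)
tilt("side")
ps=[]
for n in("side","top"):
    p,_=camera(n); ps.append(cv2.resize(p[190:310,230:350] if n=="side" else p[160:280,260:380],(400,400),interpolation=cv2.INTER_CUBIC))
    print(n,[[(round(r["score"],2),w(n,r["xyz"]).round(3).tolist()) for r in recognise(k,n)[:4]] for k in("roller0",)])
cv2.imwrite("pics/s8.png",np.hstack(ps)[...,::-1])
```

```text
t 26.6 grasp [ 0.5784 -0.0056  0.1244] F [ 0.5 -0.5 -1.6] open 0.009 gf 69.6 q [-24.  24.   1.  95.  58.  58.]
 turn [-0.19 -0.98 -0.09] shift of grasp now [-0.0035  0.0006  0.0027] TCP shift after turn [-0.0043  0.0007  0.0027]
 plane 380 normal [0.057 0.304 0.951] c [0.59  0.066 0.161] lo [0.551 0.031 0.149] hi [0.629 0.099 0.173]
 plane 366 normal [ 0.117  0.943 -0.311] c [0.591 0.08  0.105] lo [0.552 0.046 0.02 ] hi [0.628 0.1   0.155]
 plane 184 normal [ 0.991 -0.133 -0.003] c [0.551 0.05  0.1  ] lo [0.544 0.004 0.025] hi [0.558 0.094 0.166]
side [[(0.43, [0.549, -0.044, 0.036])]]
top [[(0.51, [0.558, -0.017, 0.033]), (0.43, [0.543, -0.089, 0.033])]]
```

View pics/s8.png

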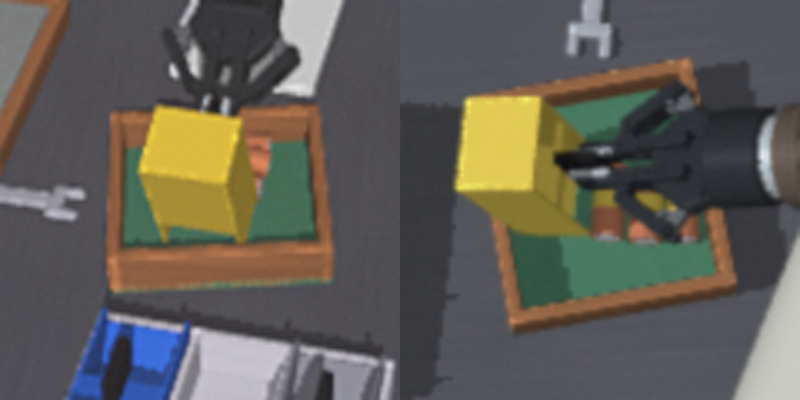

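The rollers are out: three are visible on the green floor in the top view at about (607,218), (645,230) and (688,228), and the wrist load has dropped to the empty weight of 1.6 N. I'll lift the insert and level it.

Emit:
{"op": "servo_tool", "data": {"moves": [[[0,0,0],[0.008,0,-0.004],0],[[0,0,0],[0.0147,0,-0.0078],0],[[0,0,0],[0.0147,0,-0.0078],0],[[0,0,0],[0.0147,0,-0.0078],0],[[0,0,0],[0.0147,0,-0.0078],0],[[0,0,0],[0.0147,0,-0.0078],0],[[0,-7,0],[-0.006,0,-0.0005],0],[[0,-7,0],[-0.006,0,-0.0005],0],[[0,-7,0],[-0.006,0,-0.0005],0],[[0,-7,0],[-0.006,0,-0.0005],0],[[0,-7,0],[-0.006,0,-0.0005],0],[[0,-7,0],[-0.006,0,-0.0005],0]]}}

```text
time: 28.05
ee_pos: [0.5805, 0.0088, 0.167]
tcp_rot: [-180.0, -19.8, 82.0]
wrist_force: [-0.4, 0.5, -1.0]
opening: 0.0087
grasp_force: 69.6
```

Emit:
{"op": "servo_tool", "data": {"moves": [[[0,-7,0],[-0.006,0,-0.0005],0],[[0,-7,0],[-0.006,0,-0.0005],0],[[0,-7,0],[-0.006,0,-0.0005],0],[[0,-7,0],[-0.006,0,-0.0005],0],[[0,-3,0],[-0.0025,0,0],0],[[0,0,0],[0,0,0],0]]}}

```text
time: 28.65
ee_pos: [0.5766, -0.0152, 0.1637]
tcp_rot: [-179.8, 10.9, 82.3]
wrist_force: [-0.5, -0.1, -1.8]
opening: 0.0087
grasp_force: 69.6
```

Run:
```python
from h import *
to((.579,-.278,.15),-7.9,11)
tilt("side"); tilt("top")
W=None
for n in("side","top"):
    p,d=camera(n);W=cloud(n,d);h=cv2.cvtColor(p,cv2.COLOR_RGB2HSV)
    m=(np.hypot(W[...,0]-.58,W[...,1]+.016)<.11)&(W[...,2]>.012)&(W[...,2]<.045)&(h[...,0]<12)&(h[...,1]>90)
    cnt,lab,st,cen=cv2.connectedComponentsWithStats(m.astype(np.uint8))
    print(n,[(st[i,4],np.nanmean(W[lab==i],0).round(3).tolist()) for i in range(1,cnt) if st[i,4]>12])
    print(n,[(round(r["score"],2),w(n,r["xyz"]).round(3).tolist()) for r in recognise("roller0",n)[:5]])
```

```text
t 28.65 grasp [5.789e-01 2.000e-04 2.126e-01] F [-0.5 -0.1 -1.8] open 0.0087 gf 69.6 q [  4.  10.  12.  94. -11. 102.]
 turn [-0.16 -0.07  0.16] shift of grasp now [-0.2588  0.038   0.1136] TCP shift after turn [-0.2586  0.0385  0.114 ]
 plane 329 normal [ 0.148  0.989 -0.014] c [0.587 0.06  0.16 ] lo [0.55  0.052 0.124] hi [0.625 0.067 0.189]
 plane 218 normal [ 0.99  -0.139 -0.018] c [ 0.543 -0.002  0.164] lo [ 0.534 -0.069  0.126] hi [0.556 0.062 0.244]
 plane 140 normal [0.032 0.045 0.998] c [ 0.586 -0.022  0.13 ] lo [ 0.559 -0.047  0.125] hi [0.613 0.061 0.133]
 plane 313 normal [0.087 0.71  0.699] c [ 0.575 -0.061  0.153] lo [ 0.531 -0.086  0.123] hi [ 0.61  -0.032  0.178]
 plane 153 normal [ 0.99  -0.137 -0.012] c [ 0.607 -0.049  0.168] lo [ 0.601 -0.085  0.13 ] hi [ 0.612 -0.022  0.195]
 plane 113 normal [ 0.992 -0.125 -0.012] c [ 0.535 -0.055  0.168] lo [ 0.531 -0.076  0.127] hi [ 0.54  -0.032  0.194]
side [(np.int32(104), [0.551, -0.055, 0.029]), (np.int32(17), [0.592, -0.034, 0.025]), (np.int32(47), [0.668, 0.026, 0.036]), (np.int32(58), [0.599, 0.006, 0.03]), (np.int32(58), [0.559, 0.011, 0.029]), (np.int32(142), [0.57, 0.08, 0.03])]
side [(0.58, [0.562, -0.034, 0.019]), (0.45, [0.578, 0.013, 0.03]), (0.36, [0.549, -0.072, 0.028]), (0.24, [0.629, 0.247, 0.049])]
top [(np.int32(42), [0.547, -0.05, 0.034]), (np.int32(52), [0.547, -0.081, 0.033])]
top [(0.74, [0.58, -0.059, 0.159]), (0.66, [0.547, -0.087, 0.033]), (0.62, [0.549, -0.051, 0.033]), (0.54, [0.462, 0.263, 0.035])]
```

Three rollers measure in the tray at about (.578,.013), (.562,-.034) and (.549,-.08). The insert is level with its underside at about 0.127. Next I'll carry it over the stand.

Emit:
{"op": "servo_tool", "data": {"moves": [[[0,0,0.2],[-0.0129,0.002,0.0057],0],[[0,0,0],[-0.0259,0.0039,0.0114],0],[[0,0,0],[-0.0259,0.0039,0.0114],0],[[0,0,0],[-0.0259,0.0039,0.0114],0],[[0,0,0],[-0.0259,0.0039,0.0114],0],[[0,0,0],[-0.0259,0.0039,0.0114],0],[[0,0,0],[-0.0259,0.0039,0.0114],0],[[0,0,0],[-0.0259,0.0039,0.0114],0],[[0,0,0],[-0.0259,0.0039,0.0114],0],[[0,0,0],[-0.0259,0.0039,0.0114],0],[[0,0,0],[-0.0129,0.002,0.0057],0],[[0,0,0],[0,0,0],0]]}}

```text
time: 30.15
ee_pos: [0.5753, -0.2974, 0.099]
tcp_rot: [-179.8, 10.9, 81.8]
wrist_force: [-0.5, 0.4, -1.8]
opening: 0.0089
grasp_force: 69.6
```

Run:
```python
from h import *
to((.579,-.278,.102),-7.9,11)
tilt("side"); tilt("top")
a=np.radians(-7.9);u=np.array([np.cos(a),np.sin(a)])
for n in("side","top"):
    p,d=camera(n);W=cloud(n,d); m=(np.hypot(W[...,0]-.63,W[...,1]+.293)<.11)&(W[...,2]>.036)&(W[...,2]<.055)&(W[...,0]>.6)
    Q=W[m][:,:2]@u; print(n,m.sum(),"rail along x",np.percentile(Q,[2,10,50,90,98]).round(4))
```

```text
t 30.15 grasp [ 0.5777 -0.2821  0.148 ] F [-0.5  0.4 -1.8] open 0.0089 gf 69.6 q [-22.  15.  10.  83. -11.  76.]
 turn [-0.28 -0.08 -0.33] shift of grasp now [0.0128 0.0009 0.0444] TCP shift after turn [0.0128 0.001  0.0443]
 plane 197 normal [0.147 0.989 0.023] c [ 0.587 -0.223  0.095] lo [ 0.553 -0.23   0.064] hi [ 0.624 -0.215  0.125]
 plane 159 normal [ 0.99  -0.142 -0.013] c [ 0.543 -0.282  0.099] lo [ 0.533 -0.354  0.061] hi [ 0.554 -0.212  0.177]
 plane 97 normal [ 0.991 -0.13  -0.033] c [ 0.613 -0.289  0.1  ] lo [ 0.604 -0.345  0.061] hi [ 0.624 -0.224  0.128]
 plane 148 normal [0.128 0.739 0.662] c [ 0.569 -0.353  0.102] lo [ 0.53  -0.364  0.089] hi [ 0.604 -0.338  0.116]
 plane 54 normal [ 0.995 -0.101 -0.002] c [ 0.533 -0.343  0.107] lo [ 0.53  -0.357  0.074] hi [ 0.535 -0.327  0.134]
 plane 33 normal [-0.112  0.795  0.597] c [ 0.578 -0.355  0.105] lo [ 0.545 -0.365  0.086] hi [ 0.605 -0.344  0.123]
side 57 rail along x [0.6601 0.6618 0.6664 0.6705 0.6721]
top 18 rail along x [0.6587 0.6601 0.6667 0.6705 0.6711]
```

Emit:
{"op": "servo_tool", "data": {"moves": [[[-0.3,-0.1,-0.3],[0.003,0,0],0],[[0,0,0],[0.0019,0,0.0098],0],[[0,0,0],[0.0019,0,0.0098],0],[[0,0,0],[0.0019,0,0.0098],0],[[0,0,0],[0.001,0,0.005],0],[[0,0,0],[0.0008,0,0.004],0],[[0,0,0],[0.0006,0,0.003],0],[[0,0,0],[0.0004,0,0.002],0],[[0,0,0],[0.0002,0,0.001],0],[[0,0,0],[0.0002,0,0.001],0],[[0,0,0],[0,0,0],0]]}}

```text
time: 31.45
ee_pos: [0.577, -0.2924, 0.0532]
tcp_rot: [179.9, 11.0, 82.2]
wrist_force: [0.1, -0.6, -2.0]
opening: 0.0089
grasp_force: 69.6
```

Run:
```python
from h import *
to((.579,-.278,.0975),-7.9,11)
tilt("side")
```

```text
t 31.45 grasp [ 0.579  -0.2768  0.1021] F [ 0.1 -0.6 -2. ] open 0.0089 gf 69.6 q [-22.  14.   4.  77. -11.  76.]
 turn [0.12 0.03 0.12] shift of grasp now [-0.0002  0.0002  0.0047] TCP shift after turn [-0.0002  0.      0.0047]
 plane 191 normal [ 0.134  0.991 -0.02 ] c [ 0.587 -0.217  0.051] lo [ 0.553 -0.224  0.019] hi [ 0.624 -0.21   0.078]
 plane 136 normal [ 0.991 -0.135  0.001] c [ 0.544 -0.28   0.053] lo [ 0.534 -0.352  0.017] hi [ 0.554 -0.216  0.137]
 plane 80 normal [ 0.992 -0.126 -0.014] c [ 0.615 -0.283  0.051] lo [ 0.606 -0.343  0.014] hi [ 0.624 -0.216  0.08 ]
```

Emit:
{"op": "servo_tool", "data": {"moves": [[[0,0,0],[0.0002,0,0.001],0],[[0,0,0],[0.0002,0,0.001],0],[[0,0,0],[0.0002,0,0.001],0],[[0,0,0],[0.0001,0,0.0005],0],[[0,0,0],[0.0001,0,0.0005],0],[[0,0,0],[0,0,0],0]]}}

```text
time: 32.1
ee_pos: [0.5769, -0.2923, 0.0491]
tcp_rot: [179.9, 11.0, 82.2]
wrist_force: [-0.0, 1.0, -1.6]
opening: 0.0086
grasp_force: 69.7
```

Emit:
{"op": "servo_tool", "data": {"moves": [[[0,0,0],[0.0001,0,0.0005],0],[[0,0,0],[0.0001,0,0.0005],0],[[0,0,0],[0,0,0],0]]}}

```text
time: 32.4
ee_pos: [0.577, -0.2926, 0.0488]
tcp_rot: [179.9, 11.1, 82.2]
wrist_force: [-1.3, -1.4, 4.4]
opening: 0.0088
grasp_force: 70.6
```

Emit:
{"op": "servo_tool", "data": {"moves": [[[0,0,0],[0.0001,0,0.0005],0],[[0,0,0],[0.0001,0,0.0005],0],[[0,0,0],[0,0,0],0]]}}

```text
time: 32.7
ee_pos: [0.5772, -0.2929, 0.0486]
tcp_rot: [179.8, 11.1, 82.2]
wrist_force: [-4.0, -0.9, 9.6]
opening: 0.0089
grasp_force: 71.3
```

Emit:
{"op": "servo_tool", "data": {"moves": [[[0,0,0],[-0.0001,0,-0.0008],0],[[0,0,0],[0,0.001,0],0],[[0,0,0],[0,0.002,0],0],[[0,0,0],[0,0.002,0],0],[[0,0,0],[0,0.001,0],0],[[0,0,0],[0,0.001,0],0],[[0,0,0],[0,0,0],0]]}}

```text
time: 33.4
ee_pos: [0.5839, -0.2934, 0.0486]
tcp_rot: [179.9, 11.1, 82.2]
wrist_force: [-3.9, 0.5, 7.9]
opening: 0.0087
grasp_force: 71.0
```

Emit:
{"op": "servo_tool", "data": {"moves": [[[0,0,0],[-0.0001,0,-0.0006],0],[[0,0,0],[0,0.001,0],0],[[0,0,0],[0,0,0],0]]}}

```text
time: 33.7
ee_pos: [0.5849, -0.2933, 0.0486]
tcp_rot: [179.9, 11.0, 82.2]
wrist_force: [-3.5, -0.4, 6.5]
opening: 0.0088
grasp_force: 70.6
```

Run:
```python
from h import *
to((.579,-.278,.0975),-7.9,11)
tilt("side")
```

```text
t 33.7 grasp [ 0.587  -0.2778  0.0976] F [-3.5 -0.4  6.5] open 0.0088 gf 70.6 q [-21.  16.   5.  77. -11.  76.]
 turn [0.12 0.04 0.14] shift of grasp now [-0.0012 -0.0079  0.0003] TCP shift after turn [-0.0012 -0.008   0.0003]
 plane 183 normal [ 0.133  0.99  -0.036] c [ 0.594 -0.217  0.046] lo [ 0.56  -0.225  0.013] hi [ 0.63  -0.211  0.077]
 plane 134 normal [ 0.991 -0.135 -0.004] c [ 0.552 -0.277  0.049] lo [ 0.544 -0.342  0.014] hi [ 0.564 -0.207  0.079]
 plane 73 normal [ 0.994 -0.106 -0.026] c [ 0.623 -0.281  0.05 ] lo [ 0.616 -0.342  0.015] hi [ 0.63  -0.218  0.077]
```

Emit:
{"op": "servo_tool", "data": {"moves": [[[0,0,0],[-0.0001,0,-0.0006],0],[[0,0,0],[0,0.0005,0],0],[[0,0,0],[0,0.0005,0],0],[[0,0,0],[0,0,0],0]]}}

```text
time: 34.15
ee_pos: [0.5859, -0.2933, 0.0488]
tcp_rot: [179.9, 11.0, 82.2]
wrist_force: [-1.6, -0.0, 2.6]
opening: 0.009
grasp_force: 70.1
```

Emit:
{"op": "servo_tool", "data": {"moves": [[[0,0,0],[0,0.0005,0],0],[[0,0,0],[0,0.0005,0],0],[[0,0,0],[0,0,0],0]]}}

```text
time: 34.45
ee_pos: [0.5868, -0.2935, 0.0489]
tcp_rot: [179.9, 11.0, 82.2]
wrist_force: [-0.8, 1.0, 2.5]
opening: 0.009
grasp_force: 70.0
```

Emit:
{"op": "servo_tool", "data": {"moves": [[[0,0,0],[0,0.0005,0],0],[[0,0,0],[0,0.0005,0],0],[[0,0,0],[0,0,0],0]]}}

```text
time: 34.75
ee_pos: [0.5873, -0.2935, 0.0489]
tcp_rot: [180.0, 11.0, 82.2]
wrist_force: [-6.1, 1.9, 2.7]
opening: 0.0092
grasp_force: 70.3
```

Emit:
{"op": "servo_tool", "data": {"moves": [[[0,0,0],[0,0.0005,0],0],[[0,0,0],[0,0,0],0]]}}

```text
time: 34.95
ee_pos: [0.5874, -0.2935, 0.049]
tcp_rot: [-180.0, 11.0, 82.2]
wrist_force: [-7.2, 2.6, 4.5]
opening: 0.009
grasp_force: 70.5
```

Emit:
{"op": "servo_tool", "data": {"moves": [[[0,0,0],[0,0.0005,0],0],[[0,0,0],[0,0,0],0]]}}

```text
time: 35.15
ee_pos: [0.5875, -0.2935, 0.049]
tcp_rot: [-179.9, 11.0, 82.2]
wrist_force: [-8.5, 2.4, 5.6]
opening: 0.0089
grasp_force: 70.7
```

Emit:
{"op": "servo_tool", "data": {"moves": [[[0,0,0],[0,0.0003,0],0],[[0,0,0],[0,0,0],0],[[0,0,0],[0,0,0],0],[[0,0,0],[0,0,0],0],[[0,0,0],[0,0,0],0],[[0,0,0],[0,0,0],0],[[0,0,0],[0,0,0],0],[[0,0,0],[0,0,0],0],[[0,0,0],[0,0,0],0]]}}

```text
time: 36.05
ee_pos: [0.5876, -0.2935, 0.049]
tcp_rot: [-179.9, 11.0, 82.2]
wrist_force: [-10.3, 2.9, 6.4]
opening: 0.0086
grasp_force: 70.8
```

Run:
```python
from h import *
to((.579,-.278,.0975),-7.9,11);print(get_obs()["torque"].round(2))
tilt("side");tilt("top")
```

```text
t 36.05 grasp [ 0.5898 -0.2781  0.0979] F [-10.3   2.9   6.4] open 0.0086 gf 70.8 q [-21.  16.   6.  77. -11.  76.]
 turn [-0.05  0.02  0.14] shift of grasp now [-0.0013 -0.0107  0.0007] TCP shift after turn [-0.0013 -0.0107  0.0007]
[ 0.87  2.24 -0.61]
 plane 163 normal [ 0.99  -0.139 -0.015] c [ 0.555 -0.277  0.049] lo [ 0.544 -0.354  0.014] hi [ 0.566 -0.21   0.078]
 plane 172 normal [ 0.142  0.988 -0.057] c [ 0.6   -0.219  0.047] lo [ 0.567 -0.226  0.013] hi [ 0.634 -0.213  0.077]
 plane 88 normal [ 0.99  -0.14  -0.022] c [ 0.625 -0.287  0.052] lo [ 0.616 -0.341  0.012] hi [ 0.635 -0.223  0.076]
 plane 128 normal [0.078 0.808 0.584] c [ 0.582 -0.349  0.05 ] lo [ 0.542 -0.362  0.034] hi [ 0.616 -0.334  0.067]
 plane 48 normal [ 0.99  -0.138  0.002] c [ 0.544 -0.34   0.056] lo [ 0.541 -0.352  0.019] hi [ 0.547 -0.325  0.087]
 plane 32 normal [0.123 0.81  0.574] c [ 0.586 -0.353  0.048] lo [ 0.551 -0.364  0.035] hi [ 0.614 -0.343  0.058]
```

Emit:
{"op": "servo_tool", "data": {"moves": [[[0,0.8,0],[0.0007,0,0.0001],0],[[0,0.8,0],[0.0007,0,0.0001],0],[[0,0,0],[0,0,0],0]]}}

```text
time: 36.45
ee_pos: [0.5877, -0.2928, 0.0481]
tcp_rot: [-179.9, 9.4, 82.2]
wrist_force: [-8.3, 2.0, 3.2]
opening: 0.0086
grasp_force: 70.2
```

Run:
```python
from h import *
tilt("side");tilt("side");tilt("top");print(get_obs()["torque"].round(2))
```

```text
plane 181 normal [ 0.099  0.995 -0.002] c [ 0.601 -0.218  0.046] lo [ 0.563 -0.223  0.014] hi [ 0.634 -0.213  0.075]
 plane 157 normal [ 0.989 -0.144 -0.03 ] c [ 0.555 -0.279  0.049] lo [ 0.544 -0.353  0.014] hi [ 0.567 -0.21   0.129]
 plane 81 normal [ 0.992 -0.127 -0.015] c [ 0.626 -0.281  0.052] lo [ 0.617 -0.343  0.013] hi [ 0.635 -0.224  0.077]
 plane 196 normal [ 0.129  0.99  -0.06 ] c [ 0.6   -0.218  0.045] lo [ 0.563 -0.225  0.014] hi [ 0.635 -0.211  0.076]
 plane 147 normal [ 0.99  -0.139 -0.014] c [ 0.554 -0.283  0.049] lo [ 0.544 -0.35   0.012] hi [ 0.564 -0.21   0.127]
 plane 87 normal [ 0.99  -0.122 -0.064] c [ 0.625 -0.283  0.048] lo [ 0.615 -0.342  0.012] hi [ 0.633 -0.217  0.076]
 plane 76 normal [0.135 0.83  0.541] c [ 0.578 -0.353  0.052] lo [ 0.542 -0.362  0.042] hi [ 0.615 -0.342  0.063]
 plane 32 normal [0.214 0.977 0.009] c [ 0.574 -0.347  0.055] lo [ 0.543 -0.359  0.031] hi [ 0.615 -0.339  0.077]
[-0.03  1.98 -0.53]
```

Emit:
{"op": "servo_tool", "data": {"moves": [[[0,0.8,0],[0.0007,0,0.0001],0],[[0,0.8,0],[0.0007,0,0.0001],0],[[0,0,0],[0,0,0],0]]}}

```text
time: 36.9
ee_pos: [0.5878, -0.2915, 0.048]
tcp_rot: [-179.9, 7.9, 82.2]
wrist_force: [-10.2, 2.3, 4.3]
opening: 0.0087
grasp_force: 70.4
```

Emit:
{"op": "servo_tool", "data": {"moves": [[[0,0,0],[0.0001,0,0.0005],0],[[0,0,0],[0.0001,0,0.0005],0],[[0,0,0],[0,0.0002,0],0],[[0,0,0],[0,0,0],0]]}}

```text
time: 37.3
ee_pos: [0.5878, -0.2915, 0.0479]
tcp_rot: [-179.9, 7.9, 82.2]
wrist_force: [-13.2, 2.8, 10.0]
opening: 0.0089
grasp_force: 71.3
```

Emit:
{"op": "servo_tool", "data": {"moves": [[[0,0,0],[-0.0001,-0.0005,-0.0006],0],[[0,0,0],[0,0,0],0],[[0,0,0],[0,0,0],0],[[0,0,0],[0,0,0],0],[[0,0,0],[0,0,0],0],[[0,0,0],[0,0,0],0],[[0,0,0],[0,0,0],0]]}}

```text
time: 38.0
ee_pos: [0.5878, -0.2915, 0.048]
tcp_rot: [-180.0, 7.9, 82.2]
wrist_force: [-9.2, 0.8, 6.5]
opening: 0.0088
grasp_force: 70.8
```

Emit:
{"op": "servo_tool", "data": {"moves": [[[0,0,0],[0,-0.0004,-0.0005],0],[[0,0,0],[0,-0.0003,0],0],[[0,0,0],[0,0,0],0],[[0,0,0],[0,0,0],12],[[0,0,0],[0,0,0],16],[[0,0,0],[0,0,0],22],[[0,0,0],[0,0,0],30],[[0,0,0],[0,0,0],30]], "force": 20}}

```text
time: 38.8
ee_pos: [0.5888, -0.2909, 0.0483]
tcp_rot: [179.9, 7.8, 82.2]
wrist_force: [0.0, 0.4, -0.6]
opening: 0.0261
grasp_force: 0.0
```

Run:
```python
from h import *
to((.579,-.278,.0975),-7.9,11)
tilt("side");tilt("top")
```

```text
t 38.8 grasp [ 0.5904 -0.2781  0.098 ] F [ 0.   0.4 -0.6] open 0.0261 gf 0.0 q [-23.  17.   7.  78.  -8.  75.]
 turn [ 0.14 -3.17  0.14] shift of grasp now [-0.0013 -0.0113  0.0007] TCP shift after turn [-0.0042 -0.0115  0.0005]
 plane 182 normal [ 0.142  0.99  -0.025] c [ 0.598 -0.218  0.045] lo [ 0.563 -0.225  0.013] hi [ 0.635 -0.21   0.075]
 plane 149 normal [ 0.99  -0.139 -0.011] c [ 0.554 -0.281  0.049] lo [ 0.544 -0.35   0.012] hi [ 0.567 -0.208  0.126]
 plane 71 normal [-0.022  0.043  0.999] c [ 0.601 -0.262  0.07 ] lo [ 0.559 -0.297  0.065] hi [ 0.636 -0.21   0.075]
```

Emit:
{"op": "servo_tool", "data": {"moves": [[[0,0,0],[0,0,-0.005],35],[[0,0,0],[0,0,-0.01],35],[[0,0,0],[0,0,-0.015],35],[[0,0,0],[0,0,-0.02],35],[[0,0,0],[0,0,-0.03],35],[[0,0,0],[0,0,-0.03],35],[[0,0,0],[0,-0.03,-0.02],35],[[0,0,0],[0,-0.04,-0.01],35],[[0,0,0],[0,-0.04,0],35],[[0,0,0],[0,-0.04,0],35],[[0,0,0],[0,-0.04,0],35],[[0,0,0],[0,-0.03,0],35]]}}

```text
time: 40.1
ee_pos: [0.3711, -0.2419, 0.1884]
tcp_rot: [179.8, 7.9, 82.2]
wrist_force: [-0.4, -0.5, 0.8]
opening: 0.0298
grasp_force: 0.0
```

Run:
```python
from h import *
o=get_obs();print(o["time"],o["ee_pos"])
a=np.radians(-7.9);u=np.array([np.cos(a),np.sin(a)]);v=np.array([-u[1],u[0]])
for n in("side","top"):
    p,d=camera(n);W=cloud(n,d);h=cv2.cvtColor(p,cv2.COLOR_RGB2HSV)
    near=np.hypot(W[...,0]-.6,W[...,1]+.285)<.15
    ye=near&(h[...,1]>110)&(h[...,0]>20)&(h[...,0]<35)&(W[...,2]>.012)
    ra=near&(h[...,1]<60)&(W[...,2]>.036)&(W[...,2]<.055)&(W[...,0]>.6)
    for nm,m,zl in(("insert",ye,.066),("rail",ra,0)):
        Q=W[m&(W[...,2]>zl)][:,:2];c,s,an=cv2.minAreaRect((Q*1000).astype(np.float32));L=np.c_[Q@u,Q@v]
        print(n,nm,len(Q),np.round(c,1),np.round(s,1),round(an,2),"u",np.percentile(L[:,0],[1,99]).round(4),"v",np.percentile(L[:,1],[1,99]).round(4),"z",np.percentile(W[m][:,2],[1,99]).round(3))
    m=(np.hypot(W[...,0]-.58,W[...,1]+.016)<.1)&(W[...,2]>.012)&(W[...,2]<.05)&(h[...,0]<12)&(h[...,1]>90)
    print("rollers",[(round(r["score"],2),w(n,r["xyz"]).round(3).tolist()) for r in recognise("roller0",n)[:5]])
    for k in("insert_yellow","stand","insert_blue","insert_grey"):print(k,[w(n,r["xyz"]).round(4).tolist() for r in mark_of(k,n)[:1]])
tilt  # noqa
import h
h.get_obs=lambda:{"ee_pos":np.array([.59,-.285,0])}
h.tilt("side");h.tilt("top")
```

```text
40.1 [ 0.37113144 -0.24186406  0.18836701]
side insert 202 [ 590.6 -284.3] [142.1  76.9] 81.56 u [0.586  0.6617] v [-0.2674 -0.1311] z [0.013 0.099]
side rail 29 [ 642.6 -220. ] [51.8  9.8] 84.84 u [0.6615 0.6717] v [-0.1534 -0.104 ] z [0.039 0.046]
rollers [(0.63, [0.567, -0.071, 0.032]), (0.61, [0.575, 0.01, 0.03]), (0.58, [0.576, -0.036, 0.025]), (0.33, [0.632, 0.246, 0.052])]
insert_yellow [[0.5926, -0.2869, 0.0112]]
stand [[0.5648, -0.284, 0.0002]]
insert_blue [[0.5931, -0.2887, 0.0075]]
insert_grey [[0.4618, 0.2597, 0.0024]]
top insert 165 [ 588.5 -288.3] [138.   75.7] 82.79 u [0.5851 0.6601] v [-0.2709 -0.1357] z [0.013 0.08 ]
top rail 79 [ 630.  -294.4] [190.1  12.7] 81.77 u [0.6577 0.6708] v [-0.2996 -0.1102] z [0.036 0.05 ]
rollers [(0.79, [0.574, -0.002, 0.031]), (0.77, [0.566, -0.05, 0.035]), (0.76, [0.565, -0.084, 0.031])]
insert_yellow [[0.5932, -0.2905, 0.008]]
stand []
insert_blue [[0.624, 0.2373, -0.0006]]
insert_grey [[0.462, 0.2583, 0.0088]]
 plane 195 normal [ 0.153  0.988 -0.   ] c [ 0.598 -0.218  0.045] lo [ 0.563 -0.225  0.014] hi [ 0.634 -0.211  0.073]
 plane 131 normal [ 0.991 -0.135 -0.014] c [ 0.553 -0.285  0.049] lo [ 0.544 -0.349  0.013] hi [ 0.564 -0.22   0.076]
 plane 107 normal [ 0.991 -0.129 -0.026] c [ 0.623 -0.297  0.052] lo [ 0.614 -0.361  0.013] hi [ 0.635 -0.217  0.074]
 plane 285 normal [ 0.99  -0.141 -0.014] c [ 0.622 -0.294  0.05 ] lo [ 0.611 -0.361  0.012] hi [ 0.633 -0.225  0.08 ]
 plane 96 normal [-0.004  0.278  0.961] c [ 0.602 -0.271  0.024] lo [ 0.578 -0.358  0.012] hi [ 0.625 -0.23   0.051]
 plane 74 normal [0.132 0.991 0.022] c [ 0.593 -0.221  0.06 ] lo [ 0.559 -0.226  0.025] hi [ 0.63  -0.215  0.082]
```

```bash
python3 -c "
from workcell import job_done
print(job_done())"
```

```text
the job is handed in; nothing more can be done
None
```

I handed the job in at about 40 s: all three rollers are in the tray and the empty yellow insert stands upright, flush and square against the backstop. On the way it slid out of the first grip into the tray while still loaded, the steady press read 8–10 N with a brief 13 N, and I viewed 11 pictures against the limit of 10.

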